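# Sort the red-marked vials into the reject bin

## Task

Two of the four amber vials under the lamp bar carry a red reject mark: pick them out and stand both upright on the floor of the grey open reject bin, setting them down rather than dropping them. Leave the good vials standing in their places and do not knock the other loose things on the ledge about.

Things in the scene. Friction and masses are not known exactly. Their poses are not given: they have to be found in the camera images.
- station: Fixed white board 130 x 420 x 10 mm (long side along y) under the row of four vials. Origin: centre of its underside; x away from the robot. A lamp bar over the row blocks a gripper coming straight down: x +18 to +46, y +-228, z 190 to 222 mm here, on posts at x +36, y +-222 mm. A tool leaning back to -x by 30 to 40 degrees passes in front of it.
- bin: Fixed grey open reject bin, 140 x 190 x 44 mm outside, walls and floor 4 mm thick, long side along its y axis. Origin: centre of the underside, z up.
- reject_a: Rejected vial: closed amber vial, white cap, marked with a red band round the body and a red disc on the cap. Height 101 mm; body 38 mm in diameter up to 77 mm, then cap 42 mm in diameter. Origin: centre of the underside, z along its axis. About 70 g. In any of the four places of the row, about 92 mm apart.
- reject_b: Rejected vial: closed amber vial, white cap, marked with a red band round the body and a red disc on the cap. Height 101 mm; body 38 mm in diameter up to 77 mm, then cap 42 mm in diameter. Origin: centre of the underside, z along its axis. About 70 g. In any of the four places of the row, about 92 mm apart.
- good_a: Good vial: same size and shape as a rejected vial, but with a plain white paper band and a plain white cap. Origin: centre of the underside, z along the vial's axis. Stands in the same row.
- good_b: Good vial: same size and shape as a rejected vial, but with a plain white paper band and a plain white cap. Origin: centre of the underside, z along the vial's axis. Stands in the same row.
- mortar: Bystander: white ceramic mortar, 106 mm wide and 70 mm high, with its pestle resting in it and leaning out to about 115 mm high. Origin: centre of the underside.
- nail_file: Bystander: steel nail file with black handle, 165 mm long, 14 mm wide, 7 mm high, lying flat along its x axis. Origin: on the underside, near the middle.
- latch_box: Bystander: small closed grey plastic box with a steel spring latch, 75 x 110 x 46 mm. Origin: centre of the underside.
- big_bottle: Bystander: closed amber bottle with white twist cap, 66 mm in diameter, 140 mm high. Origin: centre of the underside.
Things that resemble listed ones, but are neither listed nor needed, are in the scene too. Leave any purple look-alike of the reject_b alone.

How it is judged:
At the end, for the whole second after the job is handed in: Both red-marked vials stand upright (within 0.12 rad) and still on the floor of the bin (within 55 mm of its centre along x, 80 mm along y); the good vials stand upright and still within 20 mm of their starts; mortar, nail file, latch box and big bottle within 30 mm of theirs (x of reject_a in the frame of bin between -0.055 and 0.055 m and y of reject_a in the frame of bin between -0.08 and 0.08 m and z of reject_a in the frame of bin between -0.01 and 0.015 m and angle between each of reject_a, reject_b, good_a, good_b's own z axis and vertical below 0.12 rad and linear speed of each of reject_a, reject_b, good_a, good_b below 0.02 m/s and x of reject_b in the frame of bin between -0.055 and 0.055 m and y of reject_b in the frame of bin between -0.08 and 0.08 m and z of reject_b in the frame of bin between -0.01 and 0.015 m and distance of each of good_a, good_b from where it was at the start of the episode below 0.02 m and distance of each of mortar, nail_file, latch_box, big_bottle from where it was at the start of the episode below 0.03 m); the robot touches nothing.
It fails at once if a rejected vial is dropped (falls free of the fingers at more than 0.7 m/s, a drop of about 25 mm) ((linear speed of reject_a above 0.7 m/s and contact force between reject_a and the fingers below 0.05 N) or (linear speed of reject_b above 0.7 m/s and contact force between reject_b and the fingers below 0.05 N)).
It fails at once if a good vial is tipped, or taken or pushed more than 40 mm from its place ((distance of good_a from where it was at the start of the episode above 0.04 m or angle between good_a's own z axis and vertical above 0.6 rad) or (distance of good_b from where it was at the start of the episode above 0.04 m or angle between good_b's own z axis and vertical above 0.6 rad)).
It fails at once if a bystander is pushed more than 40 mm or tipped over (distance of any of mortar, nail_file, latch_box, big_bottle from where it was at the start of the episode above 0.04 m or angle between any of mortar, nail_file, latch_box, big_bottle's own z axis and vertical above 0.6 rad).
It also fails if it takes over 69 s, if anything falls off the work surface, if the arm or the gripper's body presses on something with over 40 N, if the wrist force passes 120 N, or if a joint passes its speed limit or range.

## Robot

A 6-joint arm with a two-finger parallel gripper is mounted at the origin on the work surface. World frame = base frame: x ahead of the robot, y to its left, z up, the work surface at z = 0. Lengths are in m, angles in rad, forces in N, time in s.
With the tool pointing down it reaches from about 0.425 to 0.95 m from the base axis. Payload 14.7 kg.
Tool frame: the origin (TCP) lies at the very end of the fingers, on their centre line; the grasp point (between the pads) lies 19 mm behind it (arm.pinch_z is the distance from the TCP to the grasp point, in m); z points along the fingers, y is the line along which they close (so a half turn about z gives the same grasp; the last joint's range is limited). The gripper opens to 85 mm and grips with 20 to 120 N. Pads are 22 mm wide; open, the fingers measure 114 mm over their backs; the gripper's body (76 mm by 85 mm) begins 54 mm behind the grasp point. The pads swing forward as they close: fully open they stand 13 mm farther back than shut.
Start: joints at [1.207, 0.48, 1.596, -0, 1.065, -0.047], TCP at [0.202, 0.618, 0.231] pointing down, gripper open.
Joint ranges: [-2.75, 2.75], [-0.82, 2.05], [0.23, 2.67], [-1.56, 4.7], [0.09, 2.69], [-2.92, 2.92]. Speed limits (rad/s): [1.89, 1.89, 2.39, 3.01, 3.01, 3.01].

## Interface

Orientations are given as a unit quaternion [x, y, z, w].
In Python, from workcell import arm gives the robot as it stands.
- The arm moves only by the tool move_arm, never from a script. Its argument "series" is one flat list of numbers, 7 for each row, row after row: the turn, a rotation vector about the tool's x, y, z normalised to -1 to 1, where 1 is 0.12 rad, then the shift along the tool's x, y, z normalised to -1 to 1, where 1 is 25 mm, then the opening, from 0 (shut) to 1 (fully open). A call has 1 to 10 rows; each row shifts and turns the commanded pose from where the row before left it, along the tool's axes as they then stand; what a row does not reach is not made up. A row lasts 1/12 s, in which the tool goes at most 41.7 mm and 7.16 degrees, less where a joint would pass 70% of its speed; a pose out of reach is approached as far as the arm can. A call with a number of a shift or a turn outside -1 to 1 is refused whole. A call with a gripper value outside its range is refused whole. The fingers move at their own pace and stop on an object; "squeeze" is the grip in N (left out, the last holds). Time passes only in rows, so rows that do not move let the fingers close. It gives the time, the measured TCP pose, the force, the opening and the grip force at its end, in the units of the state.
- arm.get_state(): the state, without advancing time (a new reading comes with each control period).
- arm.get_image(name): name is "scene" or "side" or "wrist"; returns the picture (400x640x3 uint8, blue, green, red); there is no depth.
- arm.get_calibration(name): a dict with "K" (3x3 intrinsics, pixels), "position" and "orientation" of the camera in the world. Camera axes: x right, y up, looking along -z (the intrinsics and any distortion apply to the point x, -y, -z); pixel columns grow to the right and rows downward; lengths in m; the calibration is good to about 2 mm. The wrist camera is an equidistant fisheye: a pixel r from the principal point sees the ray r / f radians off the axis. A picture is of the moment at which its call begins: read the wrist's pose just before it. get_calibration takes no time and is no camera call; for the wrist camera it gives the pose at the moment of the call.
- arm.finish_job(): hands the job in; it is judged then, once.
Trained networks look in the newest picture that a camera, given by its name, has taken for a name from the list of things; names that differ only in an ending like _2 or _b are one class to them, and where a whole thing is asked for, a point or a joint stands for the part that bears it (a point fixed in the world has none). Each returns a list of dicts, best first, with "p" (0 to 1); they miss things now and then, are a little off and sometimes report something else, mostly with a low value. They report only what shows in the picture. A call takes as long as a camera call. They do not tell look-alikes from the thing itself.
- arm.masks_of(camera, target): "mask" (400x640 bool, what is visible of it) and "rect" ([centre column, centre row, width, height] in pixels, round what is visible of it).
The state is a dict: "time": time; "qpos": joint angles; "qvel": joint speeds; "joint_torque": joint torques, N m; "ee_pos": TCP position; "tcp_rot": TCP orientation; "wrist_force": force on the tool from outside, world axes, zero at the start; "ft_torque": the same for the moment, N m; "opening": finger opening in m; "grip_force": force on a finger pad.
Only numpy, scipy, OpenCV 4.12 (cv2) and the standard library are available. Lean on these libraries where they do the work, as an engineer would, in place of code of your own. Each camera call takes 0.05 s, during which the arm holds its last target. There are 200 camera calls.

## Working session

There is one attempt and no reset: what is moved stays moved. The work goes in short steps, Python scripts to look and compute and a tool call to move; the robot and the scene stay as the last step left them, time stands still between calls to the robot, and variables do not carry over. Pictures are saved under pics/ and viewed, at most 10 in all, crops included, and the job is handed in when it is done.

Besides the shell and the picture viewer there is one more tool, called in YAML: its name, and indented under it one key for each argument. move_arm: Moves the arm, as the interface text tells. Scaled input: -1 to 1 covers 25 mm each way for a shift and 0.12 rad each way for a turn. Its arguments: {"type":"object","properties":{"series":{"type":"array"},"squeeze":{"type":"number"}},"required":["series"]}

```bash
ls; mkdir -p pics
cat > h.py <<'E'
import numpy as np, cv2
from scipy.spatial.transform import Rotation as R
from workcell import arm
def ray(cal,u,v):
    K=np.array(cal["K"]);x=(u-K[0,2])/K[0,0];y=(v-K[1,2])/K[1,1]
    d=R.from_quat(cal["orientation"]).apply([x,-y,-1]);return np.array(cal["position"]),d/np.linalg.norm(d)
def onz(cal,u,v,z):
    p,d=ray(cal,u,v);return p+d*(z-p[2])/d[2]
def proj(cal,P):
    K=np.array(cal["K"]);c=R.from_quat(cal["orientation"]).inv().apply(np.atleast_2d(P)-np.array(cal["position"]))
    return np.c_[K[0,0]*c[:,0]/-c[:,2]+K[0,2],K[1,1]*-c[:,1]/-c[:,2]+K[1,2]]
E
python3 - <<'E'
from h import *
for c in("scene","side"):
    im=arm.get_image(c);cv2.imwrite(f"pics/{c}0.png",im)
    cal=arm.get_calibration(c);print(c,cal)
    for n in("reject_a","good_a","bin","station","mortar","latch_box","big_bottle"):
        print(n,[(round(d["p"],2),np.round(d["rect"]).astype(int).tolist()) for d in arm.masks_of(c,n)][:6])
E
```

```text
pics
scene {'K': array([[512.3826002 ,   0.        , 319.00416235],
       [  0.        , 512.3826002 , 200.90890395],
       [  0.        ,   0.        ,   1.        ]]), 'position': array([1.35418419, 0.51400225, 1.07985412]), 'orientation': array([0.17385561, 0.305472  , 0.80213631, 0.48274053])}
reject_a [(0.84, [330, 171, 13, 30]), (0.79, [368, 237, 17, 40]), (0.76, [276, 195, 16, 33]), (0.58, [261, 238, 21, 36])]
good_a [(0.91, [304, 207, 18, 32]), (0.77, [336, 218, 14, 34]), (0.6, [275, 196, 15, 32])]
bin [(0.98, [217, 149, 74, 62])]
station [(0.58, [315, 215, 177, 142])]
mortar [(0.62, [488, 212, 41, 51])]
latch_box [(0.57, [415, 184, 47, 40])]
big_bottle [(0.92, [181, 208, 28, 44])]
side {'K': array([[471.61327725,   0.        , 319.91877963],
       [  0.        , 471.61327725, 197.45476592],
       [  0.        ,   0.        ,   1.        ]]), 'position': array([-0.03113316, -0.49422852,  1.01164622]), 'orientation': array([ 0.32029244, -0.1329008 , -0.35651228,  0.86755353])}
reject_a [(0.78, [309, 221, 18, 39]), (0.76, [303, 154, 16, 34]), (0.59, [369, 209, 9, 28]), (0.49, [394, 175, 19, 31])]
good_a [(0.84, [345, 190, 15, 34]), (0.65, [322, 170, 14, 33])]
bin [(0.67, [432, 308, 105, 105])]
station [(0.97, [344, 170, 145, 163])]
mortar [(0.89, [192, 150, 39, 35])]
latch_box [(0.76, [225, 207, 42, 48])]
big_bottle [(0.79, [468, 218, 31, 48])]
```

Run:
```python
import cv2
for c,(x,y,w,h) in {"scene":(130,90,400,230),"side":(150,80,380,290)}.items():
    im=cv2.imread(f"pics/{c}0.png")[y:y+h,x:x+w]
    cv2.imwrite(f"pics/{c}0c.png",cv2.resize(im,None,fx=2,fy=2,interpolation=3))
```

```text
(no output)
```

View pics/scene0c.png

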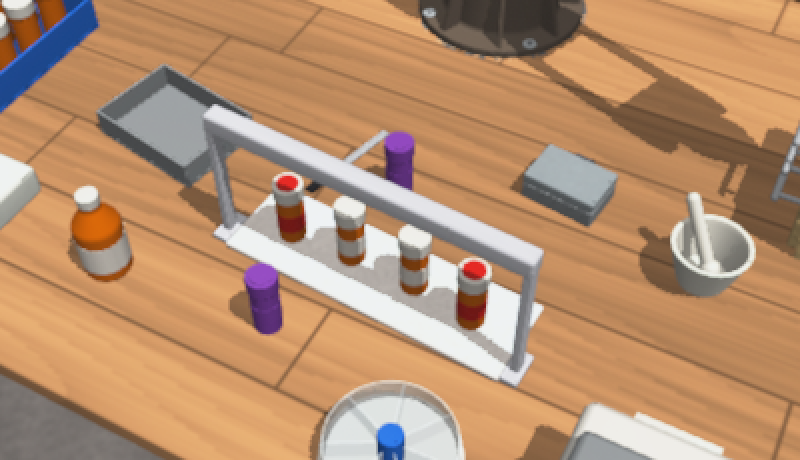

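View pics/side0c.png

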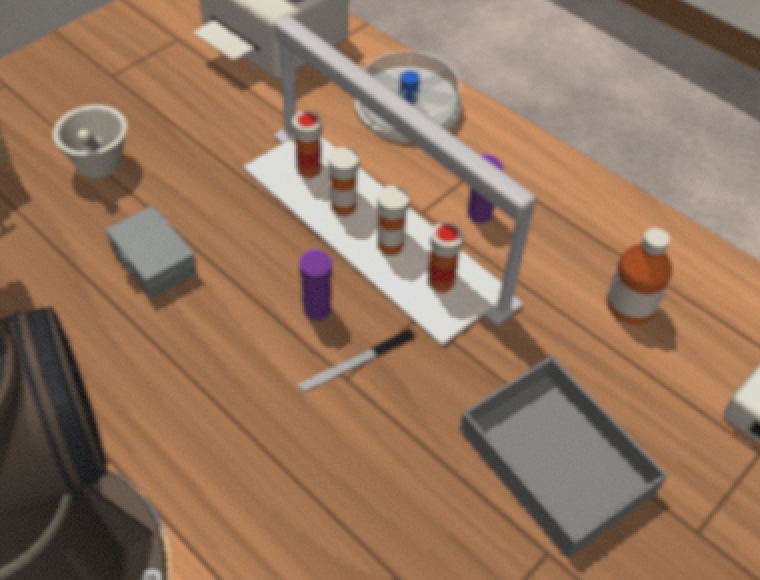

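The rejects are the two end vials of the row: scene about (274,181) and (367,225), side about (373,197) and (303,140). The two middle vials are good. A purple look-alike and the nail file lie in front of the row, with the bin to the right of it.

```bash
cat >> h.py <<'E'
def tri(rs):
    A=sum(np.eye(3)-np.outer(d,d) for p,d in rs);b=sum((np.eye(3)-np.outer(d,d))@p for p,d in rs)
    X=np.linalg.solve(A,b);return X,max(np.linalg.norm(np.cross(X-p,d)) for p,d in rs)
def blobs(im,kind,amin=8):
    h=cv2.cvtColor(im,cv2.COLOR_BGR2HSV);H,S,V=cv2.split(h)
    m={"red":((H<5)|(H>172))&(S>190)&(V>190),"purple":(H>128)&(H<155)&(S>90)&(V>100)}[kind]
    n,l,s,c=cv2.connectedComponentsWithStats(m.astype(np.uint8),connectivity=8)
    return [(np.round(c[i],1).tolist(),int(s[i][4]),s[i][:4].tolist()) for i in range(1,n) if s[i][4]>=amin]
E
python3 - <<'E'
from h import *
S=cv2.imread("pics/scene0.png");D=cv2.imread("pics/side0.png");cs,cd=arm.get_calibration("scene"),arm.get_calibration("side")
for k in("red","purple"):
    for n,i in(("scene",S),("side",D)):print(k,n,blobs(i,k))
# rough triangulation
P={"rejR(near bin)":((274,181),(373.5,197)),"rejL":((367,225),(303.5,140.5)),
 "good1":((304.5,191),(346.5,175.5)),"good2":((337,205.5),(322,158.5)),
 "purple_front":((329.5,161),(308,211)),"purple_back":((261,227.5),(393,160.5)),
 "barR":((236,146),(413,178)),"barL":((399,217),(291,90)),
 "bottlecap":((173.5,188),(478,199)),"binfar":((213,123.5),(436,371)) }
for k,(a,b) in P.items():
    X,e=tri([ray(cs,*a),ray(cd,*b)]);print(k,np.round(X,3),round(e,4))
# bin corners (rim) in side
for q in((550,362),(663,478),(572,553),(463,415)):print("bin",np.round(onz(cd,150+q[0]/2,80+q[1]/2,.044),3))
for q in((244,168),(445,343),(520,303)):print("board",np.round(onz(cd,150+q[0]/2,80+q[1]/2,.01),3))
for q in((300,387),(412,333)):print("file",np.round(onz(cd,150+q[0]/2,80+q[1]/2,.004),3))
E
```

```text
red scene [([273.5, 180.4], 40, [269, 178, 9, 6]), ([367.2, 223.9], 54, [362, 221, 11, 8])]
red side [([302.5, 139.8], 11, [301, 138, 4, 4]), ([372.6, 196.8], 19, [370, 195, 7, 4])]
purple scene [([330.4, 168.0], 280, [322, 156, 15, 29]), ([262.3, 237.6], 434, [252, 222, 19, 35])]
purple side [([396.8, 160.3], 20, [393, 158, 8, 6]), ([307.4, 211.5], 166, [300, 205, 16, 14])]
rejR(near bin) [ 0.61  -0.039  0.11 ] 0.0019
rejL [0.629 0.237 0.109] 0.0011
good1 [0.61  0.053 0.119] 0.001
good2 [0.612 0.146 0.114] 0.0016
purple_front [0.467 0.05  0.099] 0.0014
purple_back [0.751 0.012 0.104] 0.0007
barR [ 0.637 -0.121  0.222] 0.002
barL [0.663 0.32  0.221] 0.0026
bottlecap [ 0.767 -0.236  0.137] 0.0016
binfar [ 0.406 -0.404  0.011] 0.0019
bin [ 0.592 -0.23   0.044]
bin [ 0.559 -0.41   0.044]
bin [ 0.418 -0.39   0.044]
bin [ 0.462 -0.203  0.044]
board [0.565 0.307 0.01 ]
board [ 0.542 -0.109  0.01 ]
board [ 0.66  -0.137  0.01 ]
file [ 0.369 -0.024  0.004]
file [ 0.527 -0.067  0.004]
```

```bash
cat >> h.py <<'E'
def grot(psi,lean,flip=1):
    z=np.array([np.sin(lean)*np.cos(psi),np.sin(lean)*np.sin(psi),-np.cos(lean)]);y=flip*np.array([-np.sin(psi),np.cos(psi),0])
    return R.from_matrix(np.c_[np.cross(y,z),y,z])
def shift(goal,rot=None,pos=None):
    s=arm.get_state();r=rot or R.from_quat(s["tcp_rot"]);p=s["ee_pos"] if pos is None else pos
    return r.inv().apply(np.array(goal)-p)/.025
def turn(rot):
    return (R.from_quat(arm.get_state()["tcp_rot"]).inv()*rot).as_rotvec()/.12
E
python3 - <<'E'
from h import *
from scipy.optimize import least_squares
cs,cd=arm.get_calibration("scene"),arm.get_calibration("side")
for a,b in(((273.5,180.4),(372.6,196.8)),((367.2,223.9),(302.5,139.8))):
    X,e=tri([ray(cs,*a),ray(cd,*b)]);print(np.round(X,4),round(e,4),np.round(onz(cs,*a,.111),4),np.round(onz(cd,*b,.111),4))
# bin by mask outline of its hull in both views
def hull(cal,q):
    c,s=np.cos(q[2]),np.sin(q[2]);B=np.array([[x,y] for x in(-.07,.07) for y in(-.095,.095)])@np.array([[c,s],[-s,c]])+q[:2]
    return cv2.convexHull(proj(cal,np.r_[np.c_[B,[0]*4],np.c_[B,[.044]*4]]).astype(np.float32))[:,0]
for c,cal in(("side",cd),("scene",cs)):
    arm.get_image(c);m=arm.masks_of(c,"bin")[0]["mask"].astype(np.uint8)
    cn=max(cv2.findContours(m,0,1)[0],key=cv2.contourArea)[:,0].astype(float)
    f=lambda q:[cv2.pointPolygonTest(hull(cal,q).reshape(-1,1,2),(p[0],p[1]),True) for p in cn]
    o=least_squares(f,[.508,-.308,-.2],loss="soft_l1",x_scale=[.01,.01,.1],diff_step=1e-2);print(c,np.round(o.x,3),np.mean(np.abs(f(o.x))))
s=arm.get_state();print(s["time"],s["ee_pos"],R.from_quat(s["tcp_rot"]).as_matrix().round(2).tolist(),arm.pinch_z,s["opening"],s["wrist_force"])
for fl in(1,-1):
  for psi in (0,.15):
    G=grot(psi,.65,fl);print(fl,psi,turn(G).round(2),shift([.4,.237,.26],G).round(2))
E
```

```text
[ 0.6085 -0.0394  0.1116] 0.0002 [ 0.608  -0.0395  0.111 ] [ 0.6091 -0.0392  0.111 ]
[0.6277 0.2376 0.1118] 0.0001 [0.627  0.2374 0.111 ] [0.6283 0.2382 0.111 ]
side [ 0.515 -0.303 -0.184] 0.7078255846410446
scene [ 0.513 -0.305 -0.222] 2.450940062897285
1.0 [0.2024513  0.61768046 0.23131777] [[-0.95, 0.31, 0.0], [0.31, 0.95, 0.0], [0.0, 0.0, -1.0]] 0.0187 0.0854880398364711 [ 0.26078269  0.49153913 -0.09966364]
1 0 [-0.86 -5.37 -2.55] [ -6.98 -15.23   3.87]
1 0.15 [-1.26 -5.32 -3.75] [ -5.1  -16.24   2.44]
-1 0 [-7.55  1.21 22.41] [ 6.98 15.23  3.87]
-1 0.15 [-7.16  1.7  21.26] [ 5.1  16.24  2.44]
```

move_arm:
  series: [0,0,0,-0.93,-0.84,-0.14,1,0,0,0,-0.93,-0.84,-0.14,1,0,0,0,-0.93,-0.84,-0.14,1,0,0,0,-0.93,-0.84,-0.14,1,0,0,0,-0.93,-0.84,-0.14,1,0,0,0,-0.93,-0.84,-0.14,1,0,0,0,-0.93,-0.84,-0.14,1,0,0,0,-0.93,-0.84,-0.14,1,0,0,0,-0.93,-0.84,-0.14,1,0,0,0,-0.93,-0.84,-0.14,1]
  squeeze: 50

```text
time: 1.83
ee_pos: [0.3585, 0.3443, 0.2666]
tcp_rot: [0.158, 0.987, 0.0, 0.0]
wrist_force: [0.5, 0.2, 0.8]
opening: 0.0855
grip_force: 0.0
```

move_arm:
  series: [0,0,0,-0.93,-0.84,-0.14,1,0,0,0,-0.93,-0.84,-0.14,1,0,0,0,-0.93,-0.84,-0.14,1,0,0,0,-0.93,-0.84,-0.14,1,-0.14,-0.9,-0.42,0,0,0,0.85,-0.14,-0.9,-0.42,0,0,0,0.85,-0.14,-0.9,-0.42,0,0,0,0.85,-0.14,-0.9,-0.42,0,0,0,0.85,-0.14,-0.9,-0.42,0,0,0,0.85,-0.14,-0.9,-0.42,0,0,0,0.85]

```text
time: 2.67
ee_pos: [0.4208, 0.2339, 0.2804]
tcp_rot: [0.02, 0.957, -0.005, 0.29]
wrist_force: [1.7, -1.8, -1.0]
opening: 0.0725
grip_force: 0.0
```

Run:
```python
from h import *
s=arm.get_state();r=R.from_quat(s["tcp_rot"]);z=r.as_matrix()[:,2];print(r.as_matrix().round(3).tolist(),turn(grot(0,.65)).round(2),s["ee_pos"])
g=np.array([.6277,.2378,.098])+z*.022
print(shift(g-.08*z).round(2),shift(g).round(2),g.round(4))
```

```text
[[-0.831, 0.041, 0.555], [0.035, 0.999, -0.021], [-0.556, 0.002, -0.831]] [-0.18 -0.51 -0.29] [0.42082166 0.23386962 0.28038055]
[-2.81  0.48  8.34] [-2.81  0.48 11.54] [0.6399 0.2373 0.0797]
```

move_arm:
  series: [0,0,0,-0.3,0,0.9,0.85,0,0,0,-0.3,0,0.9,0.85,0,0,0,-0.3,0,0.9,0.85,0,0,0,-0.3,0,0.9,0.85,0,0,0,-0.3,0,0.9,0.85,0,0,0,-0.3,0,0.9,0.85,0,0,0,-0.3,0,0.9,0.85,0,0,0,-0.3,0,0.9,0.85,0,0,0,0,0,0,0.85,0,0,0,0,0,0,0.85]

```text
time: 3.5
ee_pos: [0.5712, 0.2261, 0.1622]
tcp_rot: [0.022, 0.957, -0.007, 0.288]
wrist_force: [-0.0, -0.6, -0.5]
opening: 0.0727
grip_force: 0.0
```

Run:
```python
from h import *
s=arm.get_state();r=R.from_quat(s["tcp_rot"]);z=r.as_matrix()[:,2];print(r.as_matrix().round(3).tolist(),turn(grot(0,.65)).round(2),s["ee_pos"],s["opening"])
g=np.array([.6277,.2378,.098])+z*.022
print(shift(g-.08*z).round(2),shift(g).round(2),g.round(4))
im=arm.get_image("wrist");cv2.imwrite("pics/w1.png",im)
```

```text
[[-0.833, 0.046, 0.551], [0.038, 0.999, -0.025], [-0.552, -0.0, -0.834]] [-0.22 -0.55 -0.31] [0.57124922 0.22608158 0.16218988] 0.07271077547923024
[-0.45  0.57  1.05] [-0.45  0.57  4.25] [0.6398 0.2372 0.0796]
```

View pics/w1.png

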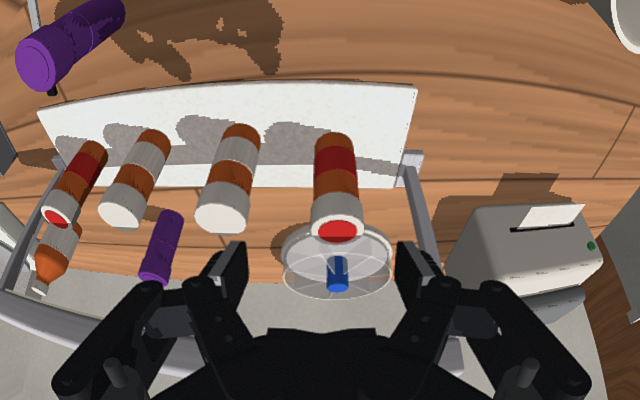

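Wrist view: the rejected vial, with a red disc at (337,230), stands just ahead and slightly right of the fingers' centre line (320). The lamp bar is clear of the gripper.

move_arm:
  series: [-0.2,-0.55,-0.3,0,0,0,0.85,0,0,0,0,0,0,0.85]

```text
time: 3.72
ee_pos: [0.5728, 0.2327, 0.1788]
tcp_rot: [0.005, 0.951, -0.005, 0.309]
wrist_force: [-0.5, 0.3, 0.6]
opening: 0.0725
grip_force: 0.0
```

Run:
```python
from h import *
s=arm.get_state();r=R.from_quat(s["tcp_rot"]);z=r.as_matrix()[:,2];print(r.as_matrix().round(3).tolist(),turn(grot(0,.65)).round(2),s["ee_pos"],s["opening"])
g=np.array([.6277,.2378,.098])+z*.022
print(shift(g-.04*z).round(2),shift(g).round(2),g.round(4))
```

```text
[[-0.809, 0.013, 0.587], [0.007, 1.0, -0.013], [-0.587, -0.007, -0.809]] [-0.11 -0.19 -0.05] [0.5728211 0.232748  0.1788067] 0.07247915552805874
[0.12 0.25 3.18] [0.12 0.25 4.78] [0.6406 0.2375 0.0802]
```

move_arm:
  series: [0,0,0,0.05,0.12,0.8,0.85,0,0,0,0.05,0.12,0.8,0.85,0,0,0,0,0,0.8,0.85,0,0,0,0,0,0.7,0.85,0,0,0,0,0,0,0.85]

```text
time: 4.13
ee_pos: [0.6226, 0.2454, 0.1295]
tcp_rot: [0.004, 0.956, -0.014, 0.292]
wrist_force: [-1.7, -1.3, 0.9]
opening: 0.0727
grip_force: 0.0
```

Run:
```python
from h import *
s=arm.get_state();r=R.from_quat(s["tcp_rot"]);z=r.as_matrix()[:,2];print(z.round(3),turn(grot(0,.65)).round(2),s["ee_pos"],s["qpos"],s["wrist_force"])
g=np.array([.6277,.2378,.098])+z*.022
print(shift(g).round(2),g.round(4))
```

```text
[ 0.559 -0.03  -0.829] [-0.25 -0.48  0.01] [0.62257575 0.24540641 0.12945945] [ 0.49144951  0.5101959   2.104796   -1.56009266  0.2940775   0.40998633] [-1.74906038 -1.30971022  0.94310857]
[ 0.53 -0.27  2.05] [0.64   0.2371 0.0798]
```

J4 hit its range limit (-1.56) near the wrist singularity. I'll back off and go round to the J4≈π branch (lean radially, somewhat more). I also log poses so I can fit a kinematic model.

move_arm:
  series: [0,0,0,0,0,-0.9,0.85,0,0,0,0,0,-0.9,0.85,0,0,0,0,0,-0.9,0.85,0,0,0,0,0,-0.9,0.85,0,0,0,0,0,0,0.85]

```text
time: 4.55
ee_pos: [0.5696, 0.2483, 0.2087]
tcp_rot: [0.004, 0.956, -0.013, 0.294]
wrist_force: [2.1, 1.5, 0.5]
opening: 0.0727
grip_force: 0.0
```

```bash
cat >> h.py <<'E'
import json,os
def log():
    s=arm.get_state();open("log.txt","a").write(json.dumps([list(map(float,s["qpos"])),list(map(float,s["ee_pos"])),list(map(float,s["tcp_rot"]))])+"\n");return s
def Rq(q): return R.from_euler("ZYZYZ",[q[0],q[1]+q[2],q[3],q[4],q[5]])
E
python3 - <<'E'
from h import *
q0=[1.207,.48,1.596,0,1.065,-.047]
open("log.txt","w").write(json.dumps([q0,[.20245,.61768,.23132],[.158,.987,0,0]])+"\n"+json.dumps([[0.49144951,0.5101959,2.104796,-1.56009266,0.2940775,0.40998633],[0.62257575,0.24540641,0.12945945],[.004,.956,-.014,.292]])+"\n")
s=log()
for l in open("log.txt"):
    q,p,r=json.loads(l);print(np.round(q,3),np.round(p,4));print((Rq(q).inv()*R.from_quat(r)).as_matrix().round(2).tolist())
E
```

```text
[ 1.207  0.48   1.596  0.     1.065 -0.047] [0.2024 0.6177 0.2313]Traceback (most recent call last):
  File "<stdin>", line 6, in <module>
  File "h.py", line 31, in Rq
    def Rq(q): return R.from_euler("ZYZYZ",[q[0],q[1]+q[2],q[3],q[4],q[5]])
                      ~~~~~~~~~~~~^^^^^^^^^^^^^^^^^^^^^^^^^^^^^^^^^^^^^^^^^
  File "scipy/spatial/transform/_rotation.pyx", line 1413, in scipy.spatial.transform._rotation.Rotation.from_euler
ValueError: Expected axis specification to be a non-empty string of upto 3 characters, got ZYZYZ
```

```bash
cat >> h.py <<'E'
def Rq(q): return R.from_euler("ZYZ",[q[0],q[1]+q[2],q[3]])*R.from_euler("YZ",[q[4],q[5]])
E
python3 - <<'E'
from h import *
for l in open("log.txt"):
    q,p,r=json.loads(l);print(np.round(q,3),np.round(p,4));print((Rq(q).inv()*R.from_quat(r)).as_rotvec().round(3),(R.from_quat(r)*Rq(q).inv()).as_rotvec().round(3),Rq(q).as_matrix()[:,2].round(3),R.from_quat(r).as_matrix()[:,2].round(3))
E
```

```text
[ 1.207  0.48   1.596  0.     1.065 -0.047] [0.2024 0.6177 0.2313]
[0.    0.    1.571] [-0.000e+00  1.000e-03 -1.571e+00] [ 0.     0.001 -1.   ] [ 0.  0. -1.]
[ 0.491  0.51   2.105 -1.56   0.294  0.41 ] [0.6226 0.2454 0.1295]
[-1.00e-03 -1.00e-03  1.57e+00] [ 0.878 -0.046 -1.301] [ 0.559 -0.03  -0.829] [ 0.559 -0.029 -0.829]
[ 0.553  0.324  2.142 -1.114  0.362 -0.006] [0.5696 0.2483 0.2087]
[-0.    -0.     1.571] [ 0.882 -0.043 -1.299] [ 0.561 -0.027 -0.827] [ 0.561 -0.027 -0.827]
```

```bash
cat >> h.py <<'E'
from scipy.optimize import least_squares
LO=np.array([-2.75,-.82,.23,-1.56,.09,-2.92]);HI=np.array([2.75,2.05,2.67,4.7,2.69,2.92])
def fk(q,k):
    a1,d1,l2,l3,a3,lt=k;t=q[1]+q[2];r=a1+l2*np.sin(q[1])+l3*np.sin(t)+a3*np.cos(t);h=d1+l2*np.cos(q[1])+l3*np.cos(t)-a3*np.sin(t)
    Q=Rq(q)*R.from_rotvec([0,0,np.pi/2]);return np.array([r*np.cos(q[0]),r*np.sin(q[0]),h])+lt*Q.as_matrix()[:,2],Q
def fit():
    D=[json.loads(l) for l in open("log.txt")]
    o=least_squares(lambda k:np.concatenate([fk(q,k)[0]-p for q,p,_ in D]),[.1,.4,.4,.4,0,.27]);return o.x,np.abs(o.fun).max()
def ik(p,Q,q0,k):
    return least_squares(lambda q:np.r_[(fk(q,k)[0]-p)*10,(fk(q,k)[1].inv()*Q).as_rotvec()],np.clip(q0,LO+.01,HI-.01),bounds=(LO,HI))
E
python3 - <<'E'
from h import *
k,e=fit();print(k.round(4),e)
az=lambda x,y:np.arctan2(y,x)
for n,v in(("L",(.6277,.2378,.098)),("R",(.6085,-.0394,.098)),("bin-",(.505,-.35,.093)),("bin+",(.523,-.261,.093))):
  for lean in(.6,.65,.7,.75):
   for dp in(-.15,0,.15,.3,.5):
    G=grot(az(*v[:2])+dp,lean);z=G.as_matrix()[:,2]
    b=min((ik(np.array(v)+.022*z,G,[az(*v[:2]),.5,2.1,j4,.4,j6],k) for j4,j6 in((0,0),(1.57,-1.5),(3.1,-3),(3.1,2.9),(-1.3,1))),key=lambda o:o.cost)
    if dp in(0,.3) or b.cost<1e-6: print(n,lean,dp,f"{b.cost:.1e}",b.x.round(2))
E
```

```text
[ 0.0842  0.1918  0.5384  0.3559 -0.0106  0.2739] 0.028673931744234854
L 0.6 -0.15 1.1e-30 [0.4  0.61 2.16 3.6  0.24 1.28]
L 0.6 0 2.9e-21 [0.36 0.61 2.17 3.14 0.23 1.57]
L 0.6 0.15 1.0e-30 [0.32 0.61 2.16 2.68 0.24 1.86]
L 0.6 0.3 2.3e-22 [0.28 0.61 2.15 2.28 0.28 2.1 ]
L 0.6 0.5 6.3e-30 [0.24 0.63 2.11 1.84 0.35 2.32]
L 0.65 -0.15 6.6e-31 [0.41 0.62 2.19 3.51 0.33 1.38]
L 0.65 0 1.8e-30 [0.36 0.61 2.2  3.14 0.32 1.57]
L 0.65 0.15 1.1e-23 [0.32 0.62 2.19 2.77 0.33 1.77]
L 0.65 0.3 1.2e-20 [0.28 0.62 2.18 2.42 0.35 1.95]
L 0.65 0.5 3.3e-27 [0.23 0.63 2.14 2.   0.41 2.15]
L 0.7 -0.15 5.6e-18 [0.41 0.62 2.23 3.46 0.42 1.43]
L 0.7 0 7.7e-31 [0.36 0.62 2.23 3.14 0.41 1.57]
L 0.7 0.15 2.2e-24 [0.31 0.62 2.23 2.82 0.42 1.71]
L 0.7 0.3 9.4e-31 [0.27 0.63 2.21 2.51 0.43 1.85]
L 0.7 0.5 5.1e-28 [0.22 0.64 2.16 2.11 0.47 2.03]
L 0.75 -0.15 4.2e-22 [0.41 0.64 2.26 3.42 0.51 1.47]
L 0.75 0 2.6e-29 [0.36 0.64 2.26 3.14 0.51 1.57]
L 0.75 0.15 2.2e-19 [0.31 0.64 2.26 2.86 0.51 1.67]
L 0.75 0.3 2.6e-23 [0.26 0.64 2.24 2.57 0.51 1.78]
L 0.75 0.5 6.7e-30 [0.21 0.65 2.19 2.19 0.54 1.93]
R 0.6 -0.15 1.1
[... 2806 characters left out ...]
6e-29 [-0.57  0.57  2.41  2.64  0.51  1.69]
bin+ 0.65 0.5 1.2e-19 [-0.62  0.58  2.37  2.29  0.51  1.8 ]
bin+ 0.7 -0.15 4.1e-24 [-0.41  0.59  2.47  3.37  0.62  1.54]
bin+ 0.7 0 7.2e-25 [-0.46  0.59  2.47  3.14  0.62  1.57]
bin+ 0.7 0.15 1.1e-30 [-0.52  0.59  2.47  2.91  0.62  1.6 ]
bin+ 0.7 0.3 5.0e-26 [-0.57  0.59  2.45  2.67  0.61  1.64]
bin+ 0.7 0.5 1.2e-30 [-0.64  0.6   2.4   2.34  0.59  1.73]
bin+ 0.75 -0.15 1.4e-20 [-0.4   0.61  2.5   3.36  0.72  1.56]
bin+ 0.75 0 9.1e-21 [-0.46  0.61  2.5   3.14  0.72  1.57]
bin+ 0.75 0.15 5.6e-23 [-0.52  0.61  2.5   2.92  0.72  1.58]
bin+ 0.75 0.3 4.9e-25 [-0.58  0.61  2.48  2.7   0.7   1.6 ]
bin+ 0.75 0.5 3.6e-28 [-0.65  0.62  2.43  2.38  0.68  1.67]
```

Run:
```python
from h import *
k,e=fit();s=arm.get_state();q0=np.array(s["qpos"]);print(k.round(3),e)
c=arm.get_calibration("wrist");r=R.from_quat(s["tcp_rot"]);print("cam in tool",r.inv().apply(np.array(c["position"])-s["ee_pos"]).round(3))
P=np.array([.50,.21,.30]);print("shift",shift(P).round(2))
f=q0[1]+q0[2]
az=np.arctan2(P[1],P[0])
# target on J4=pi branch
B=ik(P,grot(az,.65),[az,.3,2.2,3.1,.4,1.5],k);A=ik(P,r,q0,k);print(A.cost,A.x.round(2),B.cost,B.x.round(2))
Q=r;q=A.x;N=6
for i in range(1,N+1):
    t=i/N;w=A.x+(B.x-A.x)*t;w[4]=w[4]+.2*np.sin(np.pi*t)
    G=Rq(w)*R.from_rotvec([0,0,np.pi/2])
    rv=(Q.inv()*G).as_rotvec();mid=Q*R.from_rotvec(rv/2);m=ik(P,mid,q,k);b=ik(P,G,m.x,k)
    print((rv/.12).round(2),"mid",m.x.round(2),f"{m.cost:.0e}","end",b.x.round(2),f"{b.cost:.0e}",G.as_quat().round(3));Q=G;q=b.x
```

```text
[ 0.084  0.192  0.538  0.356 -0.011  0.274] 0.028673931744234854
cam in tool [ 0.07   0.001 -0.142]
shift [ 0.25 -1.66 -4.54]
3.512877540407077e-29 [ 0.56  0.06  2.15 -0.69  0.53 -0.47] 0.014141610332013886 [0.35 0.   2.35 1.76 0.09 2.92]
[0.18 1.88 7.8 ] mid [ 0.52  0.08  2.07 -0.43  0.61 -0.27] 5e-18 end [ 0.46  0.09  2.03 -0.2   0.66 -0.05] 2e-30 [0.439 0.877 0.112 0.162]
[0.86 1.56 7.84] mid [ 0.4   0.1   1.99 -0.01  0.72  0.22] 4e-29 end [0.34 0.11 1.99 0.17 0.74 0.49] 6e-30 [ 0.783  0.599  0.168 -0.007]
[1.16 1.18 7.92] mid [0.28 0.11 2.   0.34 0.75 0.79] 3e-30 end [0.23 0.11 2.04 0.52 0.72 1.07] 1e-30 [ 0.954  0.183  0.158 -0.176]
[1.31 0.93 8.04] mid [0.19 0.1  2.09 0.71 0.68 1.36] 8e-26 end [0.17 0.08 2.16 0.9  0.6  1.66] 1e-20 [ 0.904 -0.279  0.095 -0.311]
[1.49 0.73 8.18] mid [0.18 0.06 2.24 1.11 0.51 1.95] 5e-31 end [0.21 0.03 2.3  1.31 0.39 2.27] 9e-24 [ 0.631 -0.675 -0.001 -0.383]
[1.69 0.43 8.28] mid [0.27 0.01 2.34 1.55 0.25 2.57] 5e-29 end [ 0.35 -0.    2.35  1.76  0.09  2.92] 3e-05 [ 0.194 -0.899 -0.102 -0.379]
```

Run:
```python
from h import *
k,e=fit();s=arm.get_state();q0=np.array(s["qpos"]);r=R.from_quat(s["tcp_rot"])
P=np.array([.50,.21,.28]);print("shift",shift(P).round(2))
az=np.arctan2(P[1],P[0])
B=ik(P,grot(az+.1,.9),[az,.1,2.4,3.,.4,1.5],k);A=ik(P,r,q0,k);print(A.cost,A.x.round(2),B.cost,B.x.round(2))
Q=r;q=A.x;N=6
for i in range(1,N+1):
    t=i/N;w=A.x+(B.x-A.x)*t;w[4]=w[4]+.15*np.sin(np.pi*t)
    G=Rq(w)*R.from_rotvec([0,0,np.pi/2])
    rv=(Q.inv()*G).as_rotvec();mid=Q*R.from_rotvec(rv/2);m=ik(P,mid,q,k);b=ik(P,G,m.x,k)
    print((rv/.12).round(2),"mid",m.x.round(2),f"{m.cost:.0e}","end",b.x.round(2),f"{b.cost:.0e}",G.as_quat().round(3));Q=G;q=b.x
z=grot(.36,.75).as_matrix()[:,2]
for p,l in (([.6277,.2378,.098],.75),([.6277,.2378,.165],.75),([.55,.21,.165],.75),([.505,-.35,.17],.75),([.6,-.04,.165],.75)):
    a=np.arctan2(p[1],p[0]);o=ik(np.array(p)+.022*grot(a,l).as_matrix()[:,2],grot(a,l),[a,.5,2.2,3.1,.4,1.57],k);print(p,o.x.round(2),f"{o.cost:.0e}")
```

```text
shift [ 0.7  -1.64 -3.88]
1.4835211831269254e-27 [ 0.56  0.09  2.19 -0.77  0.48 -0.38] 2.183924305841755e-26 [0.33 0.05 2.46 2.67 0.28 1.93]
[0.29 2.5  7.57] mid [ 0.51  0.11  2.09 -0.41  0.59 -0.3 ] 3e-28 end [ 0.43  0.13  2.03 -0.11  0.67 -0.16] 3e-30 [0.429 0.889 0.101 0.128]
[0.94 2.23 7.6 ] mid [0.36 0.15 1.98 0.12 0.76 0.04] 8e-31 end [0.27 0.16 1.98 0.35 0.8  0.26] 1e-30 [ 0.764  0.623  0.153 -0.068]
[1.27 1.91 7.66] mid [0.2  0.18 2.01 0.56 0.82 0.49] 3e-30 end [0.14 0.17 2.07 0.79 0.8  0.71] 2e-29 [ 0.931  0.218  0.144 -0.253]
[1.46 1.67 7.74] mid [0.09 0.17 2.16 1.03 0.76 0.92] 3e-29 end [0.08 0.15 2.26 1.3  0.7  1.13] 1e-30 [ 0.887 -0.235  0.086 -0.388]
[1.66 1.41 7.84] mid [0.09 0.13 2.35 1.6  0.63 1.33] 4e-28 end [0.15 0.1  2.43 1.91 0.54 1.55] 6e-21 [ 0.633 -0.632 -0.005 -0.447]
[1.82 0.99 7.95] mid [0.23 0.07 2.47 2.27 0.43 1.75] 8e-20 end [0.33 0.05 2.46 2.67 0.28 1.93] 4e-30 [ 0.222 -0.873 -0.107 -0.422]
[0.6277, 0.2378, 0.098] [0.36 0.64 2.26 3.14 0.51 1.57] 6e-22
[0.6277, 0.2378, 0.165] [0.36 0.49 2.21 3.14 0.31 1.57] 3e-30
[0.55, 0.21, 0.165] [0.36 0.41 2.42 3.14 0.44 1.57] 2e-31
[0.505, -0.35, 0.17] [-0.61  0.42  2.35  3.14  0.38  1.57] 6e-30
[0.6, -0.04, 0.165] [-0.07  0.42  2.39  3.14  0.42  1.57] 4e-22
```

move_arm:
  series: [0,0,0,0.14,-0.33,-0.78,0.85,0,0,0,0.14,-0.33,-0.78,0.85,0,0,0,0.14,-0.33,-0.78,0.85,0,0,0,0.14,-0.33,-0.78,0.85,0,0,0,0.14,-0.33,-0.78,0.85,0,0,0,0,0,0,0.85]

```text
time: 5.05
ee_pos: [0.4996, 0.2084, 0.2791]
tcp_rot: [0.005, 0.956, -0.014, 0.293]
wrist_force: [0.9, 0.3, 0.3]
opening: 0.0728
grip_force: 0.0
```

move_arm:
  series: [0.03,0.25,0.76,0,0,0,0.85,0.03,0.25,0.76,0,0,0,0.85,0.03,0.25,0.76,0,0,0,0.85,0.03,0.25,0.76,0,0,0,0.85,0.03,0.25,0.76,0,0,0,0.85,0.03,0.25,0.76,0,0,0,0.85,0.03,0.25,0.76,0,0,0,0.85,0.03,0.25,0.76,0,0,0,0.85,0.03,0.25,0.76,0,0,0,0.85,0.03,0.25,0.76,0,0,0,0.85]

```text
time: 5.88
ee_pos: [0.5015, 0.2092, 0.2766]
tcp_rot: [0.433, 0.887, 0.1, 0.127]
wrist_force: [0.3, -0.1, -0.2]
opening: 0.0727
grip_force: 0.0
```

move_arm:
  series: [0.09,0.22,0.76,0,0,0,0.85,0.09,0.22,0.76,0,0,0,0.85,0.09,0.22,0.76,0,0,0,0.85,0.09,0.22,0.76,0,0,0,0.85,0.09,0.22,0.76,0,0,0,0.85,0.09,0.22,0.76,0,0,0,0.85,0.09,0.22,0.76,0,0,0,0.85,0.09,0.22,0.76,0,0,0,0.85,0.09,0.22,0.76,0,0,0,0.85,0.09,0.22,0.76,0,0,0,0.85]

```text
time: 6.72
ee_pos: [0.5014, 0.2089, 0.2763]
tcp_rot: [0.768, 0.619, 0.153, -0.066]
wrist_force: [-0.6, 0.2, 0.7]
opening: 0.0725
grip_force: 0.0
```

Run:
```python
from h import *
s=log();print(s["ee_pos"],s["qpos"].round(2) if hasattr(s["qpos"],"round") else s["qpos"],np.round(s["tcp_rot"],3),fit())
```

```text
[0.50142445 0.20888288 0.27632445] [0.16 0.18 1.99 0.38 0.8  0.13] [ 0.768  0.619  0.153 -0.066] (array([0.03010594, 0.25905725, 0.58022108, 0.40877109, 0.01349686,
       0.33154895]), np.float64(0.04036436216727596))
```

move_arm:
  series: [0.13,0.19,0.77,0,0,0,0.85,0.13,0.19,0.77,0,0,0,0.85,0.13,0.19,0.77,0,0,0,0.85,0.13,0.19,0.77,0,0,0,0.85,0.13,0.19,0.77,0,0,0,0.85,0.13,0.19,0.77,0,0,0,0.85,0.13,0.19,0.77,0,0,0,0.85,0.13,0.19,0.77,0,0,0,0.85,0.13,0.19,0.77,0,0,0,0.85,0.13,0.19,0.77,0,0,0,0.85]

```text
time: 7.55
ee_pos: [0.5012, 0.2088, 0.2761]
tcp_rot: [0.933, 0.211, 0.143, -0.252]
wrist_force: [-0.1, 1.2, 0.4]
opening: 0.0727
grip_force: 0.0
```

move_arm:
  series: [0.15,0.17,0.77,0,0,0,0.85,0.15,0.17,0.77,0,0,0,0.85,0.15,0.17,0.77,0,0,0,0.85,0.15,0.17,0.77,0,0,0,0.85,0.15,0.17,0.77,0,0,0,0.85,0.15,0.17,0.77,0,0,0,0.85,0.15,0.17,0.77,0,0,0,0.85,0.15,0.17,0.77,0,0,0,0.85,0.15,0.17,0.77,0,0,0,0.85,0.15,0.17,0.77,0,0,0,0.85]

```text
time: 8.38
ee_pos: [0.5009, 0.2089, 0.276]
tcp_rot: [0.885, -0.24, 0.088, -0.389]
wrist_force: [0.5, 1.3, -0.2]
opening: 0.0725
grip_force: 0.0
```

move_arm:
  series: [0.17,0.14,0.78,0,0,0,0.85,0.17,0.14,0.78,0,0,0,0.85,0.17,0.14,0.78,0,0,0,0.85,0.17,0.14,0.78,0,0,0,0.85,0.17,0.14,0.78,0,0,0,0.85,0.17,0.14,0.78,0,0,0,0.85,0.17,0.14,0.78,0,0,0,0.85,0.17,0.14,0.78,0,0,0,0.85,0.17,0.14,0.78,0,0,0,0.85,0.17,0.14,0.78,0,0,0,0.85]

```text
time: 9.22
ee_pos: [0.5007, 0.2091, 0.2759]
tcp_rot: [-0.63, 0.633, 0.003, 0.451]
wrist_force: [0.5, 0.1, 0.3]
opening: 0.0729
grip_force: 0.0
```

```bash
cat >> h.py <<'E'
# full model: J1 z, J2/J3 y, J4 along forearm, J5 y, J6 z, with offsets a1,d1,l2,a3,l3,  wrist offset w (along x after J5), lt, lateral b
def fk(q,k):
    a1,d1,l2,l3,a3,lt,w,b=k;y=lambda a:R.from_euler("y",a);r1=R.from_euler("z",q[0]);r2=r1*y(q[1]);r3=r2*y(q[2]);r4=r3*R.from_euler("z",q[3]);r5=r4*y(q[4])
    p=r1.apply([a1,b,d1])+r2.apply([0,0,l2])+r3.apply([a3,0,l3])+r5.apply([w,0,lt])
    return p,r5*R.from_euler("z",q[5]+np.pi/2)
def fit():
    D=[json.loads(l) for l in open("log.txt")]
    o=least_squares(lambda k:np.concatenate([fk(q,k)[0]-p for q,p,_ in D]),[.1,.4,.4,.4,0,.27,0,0]);return o.x,np.abs(o.fun).max()
E
python3 - <<'E'
from h import *
s=log();print(s["ee_pos"],s["qpos"].round(2),np.round(s["tcp_rot"],3),fit())
E
```

```text
[0.50065434 0.20914936 0.27591468] [-0.12  0.18  2.47  1.82  0.71  1.4 ] [-0.63   0.633  0.003  0.451] (array([2.99347302e-04, 3.17420925e-01, 5.97082871e-01, 4.44627954e-01,
       3.28831161e-02, 3.71634064e-01, 3.71132138e-05, 3.03669043e-02]), np.float64(0.00023280288098001534))
```

The kinematic model now fits to 0.2 mm, so I can re-plan with exact inverse kinematics.

Run:
```python
from h import *
k,e=fit();s=arm.get_state();q0=np.array(s["qpos"])
for l in(.65,.75):
 for p in ([.6277,.2378,.098],[.6277,.2378,.165],[.53,.21,.165],[.6085,-.0394,.098],[.60,-.04,.165],[.505,-.35,.17],[.505,-.35,.095],[.523,-.261,.095]):
  a=np.arctan2(p[1],p[0])
  for d in(0,.15):
   G=grot(a+d,l);o=min((ik(np.array(p)+.022*G.as_matrix()[:,2],G,[a,.5,2.2,j,.4,1.57],k) for j in(3.1,2,4)),key=lambda o:o.cost);print(l,p,d,o.x.round(2),f"{o.cost:.0e}")
```

```text
0.65 [0.6277, 0.2378, 0.098] 0 [0.3  0.61 2.19 3.01 0.31 1.64] 2e-30
0.65 [0.6277, 0.2378, 0.098] 0.15 [0.23 0.61 2.19 2.6  0.33 1.86] 1e-25
0.65 [0.6277, 0.2378, 0.165] 0 [0.3  0.47 2.16 2.87 0.15 1.78] 6e-30
0.65 [0.6277, 0.2378, 0.165] 0.15 [0.23 0.48 2.16 2.19 0.21 2.29] 2e-29
0.65 [0.53, 0.21, 0.165] 0 [0.29 0.39 2.38 2.96 0.28 1.68] 3e-27
0.65 [0.53, 0.21, 0.165] 0.15 [0.21 0.39 2.37 2.47 0.31 1.95] 8e-31
0.65 [0.6085, -0.0394, 0.098] 0 [-0.14  0.58  2.33  3.03  0.42  1.61] 6e-24
0.65 [0.6085, -0.0394, 0.098] 0.15 [-0.22  0.58  2.32  2.69  0.43  1.74] 1e-29
0.65 [0.6, -0.04, 0.165] 0 [-0.14  0.41  2.32  2.94  0.24  1.7 ] 7e-29
0.65 [0.6, -0.04, 0.165] 0.15 [-0.22  0.42  2.31  2.41  0.28  2.03] 2e-25
0.65 [0.505, -0.35, 0.17] 0 [-0.68  0.41  2.28  2.92  0.21  1.73] 2e-29
0.65 [0.505, -0.35, 0.17] 0.15 [-0.76  0.42  2.28  2.34  0.25  2.11] 5e-31
0.65 [0.505, -0.35, 0.095] 0 [-0.68  0.59  2.32  3.03  0.42  1.61] 9e-25
0.65 [0.505, -0.35, 0.095] 0.15 [-0.76  0.59  2.31  2.69  0.43  1.74] 5e-30
0.65 [0.523, -0.261, 0.095] 0 [-0.54  0.58  2.39  3.03  0.48  1.6 ] 2e-30
0.65 [0.523, -0
[... 523 characters left out ...]
2.4   3.05  0.64  1.59] 8e-30
0.75 [0.6085, -0.0394, 0.098] 0.15 [-0.24  0.63  2.39  2.77  0.64  1.64] 4e-31
0.75 [0.6, -0.04, 0.165] 0 [-0.15  0.45  2.39  3.01  0.45  1.63] 4e-31
0.75 [0.6, -0.04, 0.165] 0.15 [-0.25  0.45  2.38  2.63  0.47  1.79] 1e-30
0.75 [0.505, -0.35, 0.17] 0 [-0.69  0.45  2.36  3.    0.41  1.64] 8e-25
0.75 [0.505, -0.35, 0.17] 0.15 [-0.78  0.45  2.35  2.6   0.43  1.83] 7e-30
0.75 [0.505, -0.35, 0.095] 0 [-0.69  0.64  2.39  3.05  0.64  1.59] 8e-29
0.75 [0.505, -0.35, 0.095] 0.15 [-0.78  0.64  2.38  2.77  0.63  1.64] 1e-26
0.75 [0.523, -0.261, 0.095] 0 [-0.55  0.64  2.45  3.05  0.7   1.58] 1e-28
0.75 [0.523, -0.261, 0.095] 0.15 [-0.65  0.64  2.44  2.78  0.7   1.6 ] 8e-31
```

Run:
```python
from h import *
k,e=fit();s=arm.get_state();q0=np.array(s["qpos"]);p0=np.array(s["ee_pos"]);r0=R.from_quat(s["tcp_rot"])
for psi,l in((.3,.9),(.3,.75)):
    G=grot(psi,l);z=G.as_matrix()[:,2];g=np.array([.6277,.2378,.098])+.022*z;pre=g-.09*z
    rv=(r0.inv()*G).as_rotvec();print(psi,l,(rv/.12).round(2),"pre",pre.round(3),shift(pre,G).round(2))
    q=q0
    for t in np.linspace(0,1,7)[1:]:
        o=ik(p0,r0*R.from_rotvec(rv*t),q,k);q=o.x;print(q.round(2),f"{o.cost:.0e}")
    for t in np.linspace(0,1,4)[1:]:
        o=ik(p0+(pre-p0)*t,G,q,k);q=o.x;print(" ",q.round(2),f"{o.cost:.0e}")
```

```text
0.3 0.9 [3.02 1.55 8.86] pre [0.577 0.222 0.14 ] [ 2.35 -0.41  5.77]
[-0.07  0.17  2.51  2.01  0.68  1.44] 7e-30
[0.   0.16 2.54 2.22 0.64 1.48] 9e-27
[0.09 0.15 2.56 2.45 0.59 1.52] 4e-23
[0.19 0.13 2.57 2.7  0.53 1.54] 2e-19
[0.29 0.12 2.55 2.99 0.46 1.53] 6e-29
[0.39 0.11 2.52 3.32 0.39 1.46] 2e-25
  [0.37 0.27 2.53 3.24 0.57 1.53] 3e-30
  [0.35 0.43 2.52 3.2  0.71 1.56] 1e-19
  [0.33 0.58 2.49 3.18 0.83 1.57] 4e-21
0.3 0.75 [2.35 2.67 9.09] pre [0.583 0.224 0.148] [ 1.05 -0.41  6.03]
[-0.05  0.16  2.5   1.98  0.63  1.5 ] 1e-26
[0.04 0.13 2.51 2.15 0.54 1.6 ] 5e-23
[0.13 0.1  2.5  2.33 0.42 1.69] 7e-21
[0.23 0.08 2.48 2.54 0.3  1.74] 4e-29
[0.31 0.06 2.45 2.88 0.17 1.66] 4e-20
[0.38 0.06 2.4  3.79 0.09 0.98] 6e-06
  [0.36 0.2  2.41 3.33 0.21 1.43] 1e-27
  [0.34 0.33 2.39 3.23 0.33 1.52] 5e-22
  [0.33 0.46 2.37 3.19 0.44 1.55] 1e-24
```

move_arm:
  series: [0.3,0.155,0.89,0,0,0,0.85,0.3,0.155,0.89,0,0,0,0.85,0.3,0.155,0.89,0,0,0,0.85,0.3,0.155,0.89,0,0,0,0.85,0.3,0.155,0.89,0,0,0,0.85,0.3,0.155,0.89,0,0,0,0.85,0.3,0.155,0.89,0,0,0,0.85,0.3,0.155,0.89,0,0,0,0.85,0.3,0.155,0.89,0,0,0,0.85,0.3,0.155,0.89,0,0,0,0.85]

```text
time: 10.05
ee_pos: [0.5005, 0.2096, 0.2761]
tcp_rot: [-0.142, 0.889, 0.066, 0.431]
wrist_force: [2.1, -0.2, 0.3]
opening: 0.0729
grip_force: 0.0
```

move_arm:
  series: [0,0,0,0.33,-0.06,0.8,0.85,0,0,0,0.33,-0.06,0.8,0.85,0,0,0,0.33,-0.06,0.8,0.85,0,0,0,0.33,-0.06,0.8,0.85,0,0,0,0.33,-0.06,0.8,0.85,0,0,0,0.33,-0.06,0.8,0.85,0,0,0,0.33,-0.06,0.8,0.85,0,0,0,0,0,0,0.85]

```text
time: 10.72
ee_pos: [0.5765, 0.2215, 0.1413]
tcp_rot: [-0.145, 0.889, 0.065, 0.43]
wrist_force: [-1.7, 0.3, 0.0]
opening: 0.073
grip_force: 0.0
```

```bash
cat >> h.py <<'E'
def rep(G,p,off=.022,back=0):
    s=log();z=G.as_matrix()[:,2];g=np.array(p)+(off-back)*z
    print("t",s["time"],"ee",s["ee_pos"].round(4),"q",s["qpos"].round(2),"turn",turn(G).round(2),"shift(G)",shift(g,G).round(2),"shift(cur)",shift(g).round(2),"tgt",g.round(4),"F",np.round(s["wrist_force"],1),"open",round(float(s["opening"]),4),"grip",s["grip_force"])
E
python3 - <<'E'
from h import *
rep(grot(.3,.75),[.6277,.2378,.098],back=.06)
E
```

```text
t 10.7167 ee [0.5765 0.2215 0.1413] q [0.32 0.58 2.49 3.15 0.83 1.56] turn [0.07 1.26 0.16] shift(G) [-0.39  0.02  1.21] shift(cur) [-0.2   0.    1.26] tgt [0.603  0.2301 0.1258] F [-1.7  0.3  0. ] open 0.073 grip 0.0
```

move_arm:
  series: [0.04,0.63,0.08,0,0,0,0.85,0.04,0.63,0.08,0,0,0,0.85,0,0,0,-0.2,0,0.6,0.85,0,0,0,-0.2,0,0.6,0.85,0,0,0,0,0,0,0.85]

```text
time: 11.13
ee_pos: [0.6047, 0.2303, 0.1314]
tcp_rot: [-0.139, 0.918, 0.055, 0.367]
wrist_force: [-0.5, -0.4, 1.0]
opening: 0.0725
grip_force: 0.0
```

Run:
```python
from h import *
rep(grot(.3,.75),[.6277,.2378,.098])
cv2.imwrite("pics/w2.png",arm.get_image("wrist"))
```

```text
t 11.1333 ee [0.6047 0.2303 0.1314] q [0.33 0.52 2.34 3.19 0.47 1.55] turn [-0.01  0.09  0.  ] shift(G) [0.2  0.02 2.52] shift(cur) [0.23 0.02 2.52] tgt [0.642  0.2422 0.0819] F [-0.5 -0.4  1. ] open 0.0725 grip 0.0
```

View pics/w2.png

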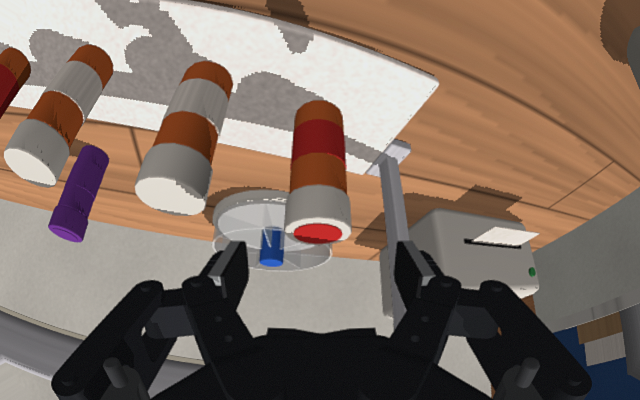

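The cap disc sits at (318,232), centred between the fingers, and nothing is in the way. I'll advance and grip.

move_arm:
  series: [0,0,0,0.1,0,0.7,0.85,0,0,0,0.1,0,0.7,0.85,0,0,0,0,0,0.6,0.85,0,0,0,0,0,0.5,0.85,0,0,0,0,0,0,0.85,0,0,0,0,0,0,0,0,0,0,0,0,0,0,0,0,0,0,0,0,0,0,0,0,0,0,0,0]
  squeeze: 50

```text
time: 11.93
ee_pos: [0.6405, 0.2408, 0.0822]
tcp_rot: [-0.138, 0.918, 0.054, 0.367]
wrist_force: [-0.5, -0.3, 2.3]
opening: 0.0405
grip_force: 50.2
```

Run:
```python
from h import *
rep(grot(.3,.75),[.6277,.2378,.098])
cv2.imwrite("pics/w3.png",arm.get_image("wrist"))
```

```text
t 11.9333 ee [0.6405 0.2408 0.0822] q [0.33 0.65 2.27 3.18 0.54 1.56] turn [-0.02  0.08 -0.  ] shift(G) [-0.05  0.04  0.06] shift(cur) [-0.05  0.04  0.06] tgt [0.642  0.2422 0.0819] F [-0.5 -0.3  2.3] open 0.0405 grip 50.1518851518631
```

View pics/w3.png

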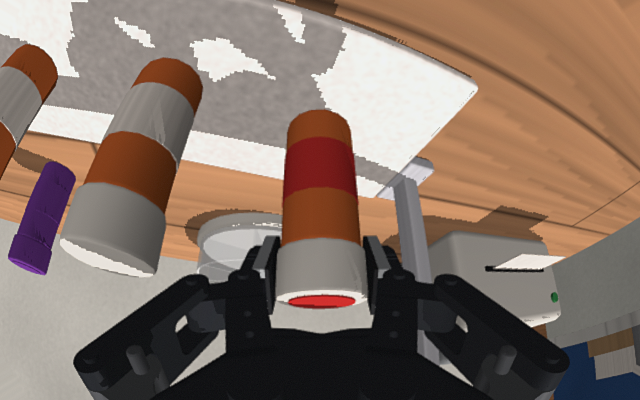

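The vial is held firmly by the cap (opening 40.5 mm, 50 N). I'll lift 65 mm, then pull back.

move_arm:
  series: [0,0,0,-0.18,0,-0.19,0,0,0,0,-0.38,0,-0.41,0,0,0,0,-0.4,0,-0.43,0,0,0,0,-0.4,0,-0.43,0,0,0,0,-0.4,0,-0.43,0,0,0,0,0.4,0,-0.35,0,0,0,0,0.58,0,-0.54,0,0,0,0,0.58,0,-0.54,0,0,0,0,0.58,0,-0.54,0,0,0,0,0,0,0,0]

```text
time: 12.82
ee_pos: [0.5665, 0.2181, 0.1442]
tcp_rot: [-0.139, 0.919, 0.054, 0.364]
wrist_force: [0.0, -0.2, -1.3]
opening: 0.041
grip_force: 50.3
```

```bash
cat >> h.py <<'E'
def seg(p1,G1,n,p0=None,G0=None,q=None,show=True):
    k,_=fit();s=arm.get_state()
    p0=np.array(s["ee_pos"]) if p0 is None else p0;G0=G0 or R.from_quat(s["tcp_rot"]);q=np.array(s["qpos"]) if q is None else q
    rv=(G0.inv()*G1).as_rotvec()/n
    # constant body shift v with sum over rows reaching p1
    A=sum((G0*R.from_rotvec(rv*i)).as_matrix() for i in range(n));v=np.linalg.solve(A,np.array(p1)-p0)
    p,G=p0,G0;out=[]
    for i in range(n):
        p=p+G.apply(v);G=G*R.from_rotvec(rv);o=ik(p,G,q,k);out.append((np.abs(o.x-q)*12/[1.89,1.89,2.39,3.01,3.01,3.01]).max());q=o.x
        if i%4==3 or i==n-1: print("  p",p.round(3),"q",q.round(2),f"{o.cost:.0e}")
    print("row turn",(rv/.12).round(3),"shift",(v/.025).round(3),"n",n,"speedfrac",max(out).round(2));return p,G,q
E
python3 - <<'E'
from h import *
s=log();print(s["ee_pos"],s["opening"],s["grip_force"],s["wrist_force"])
z=lambda G:G.as_matrix()[:,2]
G1=grot(-.6,.75)
seg(np.array([.5055,-.348,.20])+.022*z(G1),G1,26)
E
```

```text
[0.56651494 0.2181243  0.14419043] 0.04096118671920865 50.34267067909241 [ 0.02582741 -0.19949117 -1.34989569]
  p [0.593 0.13  0.15 ] q [0.17 0.44 2.41 3.16 0.46 1.56] 6e-25
  p [0.608 0.04  0.157] q [0.01 0.43 2.4  3.13 0.44 1.58] 1e-25
  p [ 0.609 -0.052  0.163] q [-0.15  0.41  2.39  3.09  0.41  1.6 ] 1e-25
  p [ 0.598 -0.143  0.169] q [-0.3   0.4   2.38  3.05  0.39  1.62] 1e-23
  p [ 0.575 -0.232  0.175] q [-0.46  0.39  2.36  3.01  0.36  1.64] 4e-22
  p [ 0.54  -0.316  0.181] q [-0.61  0.38  2.35  2.98  0.33  1.67] 1e-21
  p [ 0.518 -0.356  0.184] q [-0.69  0.37  2.34  2.96  0.32  1.68] 4e-22
row turn [0.196 0.002 0.211] shift [-0.074 -0.917 -0.014] n 26 speedfrac 0.26
```

Run:
```python
from h import *
z=lambda G:G.as_matrix()[:,2]
G0=grot(.3,.75);p,G,q=seg(np.array([.50,.19,.225])+.022*z(G0),G0,5)
G1=grot(-.6,.75)
seg(np.array([.5055,-.348,.20])+.022*z(G1),G1,26,p,G,q)
```

```text
p [0.525 0.199 0.196] q [0.32 0.28 2.46 3.17 0.36 1.55] 1e-26
  p [0.514 0.194 0.209] q [0.31 0.23 2.47 3.17 0.32 1.56] 1e-24
row turn [-0.004  0.008  0.   ] shift [-0.022 -0.059 -0.689] n 5 speedfrac 0.31
  p [0.547 0.113 0.205] q [0.14 0.25 2.46 3.1  0.32 1.6 ] 5e-25
  p [0.569 0.028 0.201] q [-0.02  0.28  2.44  3.04  0.33  1.63] 5e-23
  p [ 0.579 -0.059  0.197] q [-0.18  0.3   2.42  3.    0.33  1.66] 7e-23
  p [ 0.576 -0.146  0.194] q [-0.33  0.32  2.4   2.97  0.33  1.67] 3e-23
  p [ 0.562 -0.233  0.19 ] q [-0.48  0.34  2.38  2.96  0.33  1.68] 1e-23
  p [ 0.535 -0.316  0.186] q [-0.62  0.36  2.35  2.95  0.32  1.68] 7e-24
  p [ 0.518 -0.356  0.184] q [-0.69  0.37  2.34  2.96  0.32  1.68] 5e-24
row turn [0.197 0.    0.211] shift [-0.063 -0.868  0.111] n 26 speedfrac 0.28
```

move_arm:
  series: [0,0,0,-0.02,-0.06,-0.69,0,0,0,0,-0.02,-0.06,-0.69,0,0,0,0,-0.02,-0.06,-0.69,0,0,0,0,-0.02,-0.06,-0.69,0,0,0,0,-0.02,-0.06,-0.69,0,0.2,0,0.21,-0.06,-0.87,0.11,0,0.2,0,0.21,-0.06,-0.87,0.11,0,0.2,0,0.21,-0.06,-0.87,0.11,0,0.2,0,0.21,-0.06,-0.87,0.11,0,0.2,0,0.21,-0.06,-0.87,0.11,0]

```text
time: 13.65
ee_pos: [0.5575, 0.092, 0.2052]
tcp_rot: [-0.057, 0.927, 0.022, 0.37]
wrist_force: [0.3, -0.2, 0.2]
opening: 0.0408
grip_force: 50.5
```

move_arm:
  series: [0.2,0,0.21,-0.06,-0.87,0.11,0,0.2,0,0.21,-0.06,-0.87,0.11,0,0.2,0,0.21,-0.06,-0.87,0.11,0,0.2,0,0.21,-0.06,-0.87,0.11,0,0.2,0,0.21,-0.06,-0.87,0.11,0,0.2,0,0.21,-0.06,-0.87,0.11,0,0.2,0,0.21,-0.06,-0.87,0.11,0,0.2,0,0.21,-0.06,-0.87,0.11,0,0.2,0,0.21,-0.06,-0.87,0.11,0,0.2,0,0.21,-0.06,-0.87,0.11,0]

```text
time: 14.48
ee_pos: [0.5798, -0.1255, 0.1959]
tcp_rot: [0.104, 0.923, -0.043, 0.369]
wrist_force: [0.1, 0.4, -1.1]
opening: 0.041
grip_force: 50.6
```

move_arm:
  series: [0.2,0,0.21,-0.06,-0.87,0.11,0,0.2,0,0.21,-0.06,-0.87,0.11,0,0.2,0,0.21,-0.06,-0.87,0.11,0,0.2,0,0.21,-0.06,-0.87,0.11,0,0.2,0,0.21,-0.06,-0.87,0.11,0,0.2,0,0.21,-0.06,-0.87,0.11,0,0.2,0,0.21,-0.06,-0.87,0.11,0,0.2,0,0.21,-0.06,-0.87,0.11,0,0.2,0,0.21,-0.06,-0.87,0.11,0,0.2,0,0.21,-0.06,-0.87,0.11,0]

```text
time: 15.32
ee_pos: [0.5266, -0.3375, 0.1869]
tcp_rot: [0.262, 0.891, -0.106, 0.356]
wrist_force: [-0.1, -0.8, -0.5]
opening: 0.0408
grip_force: 50.6
```

move_arm:
  series: [0.2,0,0.21,-0.06,-0.87,0.11,0,0,0,0,0,0,0,0,0,0,0,0,0,0,0]

```text
time: 15.57
ee_pos: [0.5173, -0.3571, 0.1859]
tcp_rot: [0.277, 0.886, -0.112, 0.354]
wrist_force: [0.4, -0.5, -0.4]
opening: 0.0406
grip_force: 50.6
```

Run:
```python
from h import *
rep(grot(-.6,.75),[.5055,-.348,.102])
im=[arm.get_image(c) for c in("scene","side","wrist")]
a=cv2.resize(im[1][150:400,300:560],(520,500));b=cv2.resize(im[2],(280,175))
o=np.zeros((500,800,3),np.uint8);o[:,:520]=a;o[:175,520:]=b;o[200:320,520:]=cv2.resize(im[0][90:210,140:420],(280,120))
cv2.imwrite("pics/c4.png",o)
cs,cd=arm.get_calibration("scene"),arm.get_calibration("side")
# bin inner-floor corners for refinement of bin pose: reproject model
for c,cal in(("side",cd),("scene",cs)):
    print(c,blobs(im[1 if c=="side" else 0],"red"))
```

```text
t 15.5667 ee [ 0.5173 -0.3571  0.1859] q [-0.68  0.37  2.34  3.    0.34  1.65] turn [-0.06  0.09 -0.03] shift(G) [2.72 0.03 2.93] shift(cur) [2.76 0.04 2.9 ] tgt [ 0.5179 -0.3565  0.0859] F [ 0.4 -0.5 -0.4] open 0.0406 grip 50.59598207473755
side []
scene [([193.9, 93.9], 36, [190, 92, 9, 5]), ([273.5, 180.4], 40, [269, 178, 9, 6])]
```

View pics/c4.png

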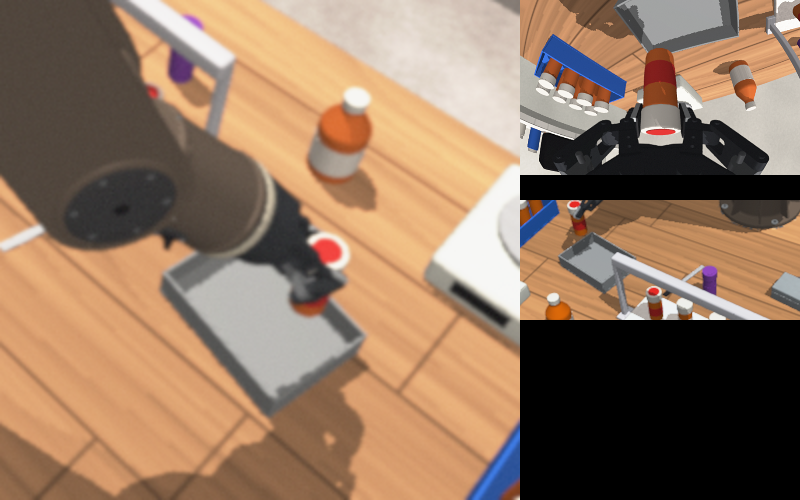

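Run:
```python
from h import *
cs,cd=arm.get_calibration("scene"),arm.get_calibration("side")
X,e=tri([ray(cs,193.9,93.9),ray(cd,463,275)]);s=arm.get_state();print("captop",X.round(4),e,s["ee_pos"]-.022*R.from_quat(s["tcp_rot"]).as_matrix()[:,2])
for q in((165,67),(250,112),(187,185),(97,118)):print("rim scene",onz(cs,130+q[0]/2,90+q[1]/2,.044).round(3))
for c,sc in(((463,415),(165,67)),((572,553),(250,112)),((550,362),(187,185)),((663,478),(97,118))):pass
import itertools
S=[(130+a/2,90+b/2) for a,b in((165,67),(187,185),(97,118))];D=[(150+a/2,80+b/2) for a,b in((550,362),(663,478),(572,553),(463,415))]
for a,b in itertools.product(S,D):
    X,e=tri([ray(cs,*a),ray(cd,*b)])
    if e<.008:print("rim tri",X.round(3),round(e,4))
z=lambda G:G.as_matrix()[:,2]
G=grot(-.6,.75);seg(np.array([.5055,-.348,.102])+.022*z(G),G,8)
```

```text
captop [ 0.5088 -0.3483  0.215 ] 1.084232506723142e-05 [ 0.50535954 -0.34705896  0.20166943]
rim scene [ 0.436 -0.375  0.044]
rim scene [ 0.462 -0.201  0.044]
rim scene [ 0.627 -0.197  0.044]
rim scene [ 0.577 -0.396  0.044]
rim tri [ 0.424 -0.388  0.03 ] 0.001
rim tri [ 0.609 -0.22   0.015] 0.0029
rim tri [ 0.567 -0.408  0.03 ] 0.0006
  p [ 0.518 -0.356  0.136] q [-0.68  0.49  2.37  3.03  0.48  1.61] 9e-22
  p [ 0.518 -0.356  0.086] q [-0.69  0.62  2.39  3.04  0.62  1.59] 2e-22
row turn [-0.006  0.011 -0.002] shift [ 0.341 -0.002  0.365] n 8 speedfrac 0.2
```

move_arm:
  series: [0,0,0,0.38,0,0.41,0,0,0,0,0.38,0,0.41,0,0,0,0,0.38,0,0.41,0,0,0,0,0.38,0,0.41,0,0,0,0,0.38,0,0.41,0,0,0,0,0.38,0,0.41,0,0,0,0,0.34,0,0.36,0,0,0,0,0.2,0,0.21,0,0,0,0,0,0,0,0,0,0,0,0,0,0,0]

```text
time: 16.55
ee_pos: [0.5186, -0.3566, 0.0819]
tcp_rot: [0.276, 0.887, -0.112, 0.354]
wrist_force: [-0.9, 0.7, -0.7]
opening: 0.0408
grip_force: 50.6
```

Run:
```python
from h import *
rep(grot(-.6,.75),[.5055,-.348,.092])
```

```text
t 16.55 ee [ 0.5186 -0.3566  0.0819] q [-0.68  0.64  2.39  3.06  0.65  1.58] turn [-0.05  0.08 -0.02] shift(G) [ 0.18 -0.01  0.16] shift(cur) [ 0.18 -0.01  0.16] tgt [ 0.5179 -0.3565  0.0759] F [-0.9  0.7 -0.7] open 0.0408 grip 50.59671700000763
```

move_arm:
  series: [0,0,0,0.07,0,0.07,0,0,0,0,0.05,0,0.06,0,0,0,0,0,0,0,0]

```text
time: 16.8
ee_pos: [0.5187, -0.3573, 0.078]
tcp_rot: [0.277, 0.886, -0.112, 0.354]
wrist_force: [0.2, 0.2, -0.8]
opening: 0.0409
grip_force: 50.6
```

move_arm:
  series: [0,0,0,0.03,0,0.03,0,0,0,0,0.03,0,0.03,0,0,0,0,0,0,0,0]

```text
time: 17.05
ee_pos: [0.5189, -0.3576, 0.0762]
tcp_rot: [0.277, 0.886, -0.112, 0.355]
wrist_force: [-0.5, -0.4, 5.6]
opening: 0.0407
grip_force: 51.0
```

Contact: 5.6 N at the expected height. Now I'll release gently and back out along the tool axis.

move_arm:
  series: [0,0,0,0,0,0,0.6,0,0,0,0,0,0,0.7,0,0,0,0,0,0,0.75,0,0,0,0,0,0,0.75,0,0,0,0,0,-0.3,0.75,0,0,0,0,0,-0.7,0.75,0,0,0,0,0,-0.9,0.75,0,0,0,0,0,-0.9,0.75,0,0,0,0,0,-0.9,0.75,0,0,0,0,0,0,0.75]

```text
time: 17.88
ee_pos: [0.4639, -0.3189, 0.1445]
tcp_rot: [0.277, 0.886, -0.112, 0.354]
wrist_force: [1.4, -0.4, -0.0]
opening: 0.064
grip_force: 0.0
```

Run:
```python
from h import *
z=lambda G:G.as_matrix()[:,2]
s=log();print(s["ee_pos"],s["opening"])
im=arm.get_image("wrist");cv2.imwrite("pics/w5.png",im)
b=arm.get_image("scene");print(blobs(b,"red"))
v=np.array([.6085,-.0394,.098]);G0=grot(-.4,.75)
G1=grot(-.06,.75)
p,G,q=seg(v+[-.09,-.0,.12]+.022*z(G1),G1,14)
p,G,q=seg(v-.03*z(G1),G1,5,p,G,q)
```

```text
[ 0.46385146 -0.31886733  0.14447373] 0.0640068691876499
[([200.9, 124.2], 33, [197, 122, 9, 5]), ([273.5, 180.4], 40, [269, 178, 9, 6])]
  p [ 0.501 -0.245  0.16 ] q [-0.56  0.39  2.51  3.    0.52  1.62] 1e-23
  p [ 0.523 -0.165  0.177] q [-0.42  0.33  2.51  2.96  0.46  1.65] 1e-22
  p [ 0.533 -0.082  0.193] q [-0.27  0.27  2.51  2.91  0.4   1.69] 1e-21
  p [ 0.533 -0.04   0.202] q [-0.2   0.24  2.51  2.88  0.37  1.72] 3e-21
row turn [-0.224  0.007 -0.235] shift [-0.045  0.828 -0.189] n 14 speedfrac 0.23
  p [ 0.577 -0.039  0.136] q [-0.17  0.47  2.48  3.    0.55  1.61] 7e-20
  p [ 0.588 -0.038  0.12 ] q [-0.16  0.52  2.46  3.02  0.59  1.6 ] 2e-20
row turn [0. 0. 0.] shift [0.129 0.043 0.776] n 5 speedfrac 0.38
```

View pics/w5.png

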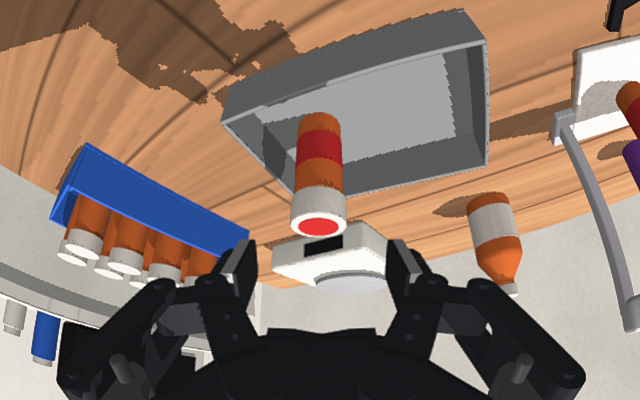

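The vial stands upright on the bin floor, disc at (320,224). Next is the second reject.

move_arm:
  series: [-0.22,0,-0.235,-0.05,0.83,-0.19,0.85,-0.22,0,-0.235,-0.05,0.83,-0.19,0.85,-0.22,0,-0.235,-0.05,0.83,-0.19,0.85,-0.22,0,-0.235,-0.05,0.83,-0.19,0.85,-0.22,0,-0.235,-0.05,0.83,-0.19,0.85,-0.22,0,-0.235,-0.05,0.83,-0.19,0.85,-0.22,0,-0.235,-0.05,0.83,-0.19,0.85,-0.22,0,-0.235,-0.05,0.83,-0.19,0.85,-0.22,0,-0.235,-0.05,0.83,-0.19,0.85,-0.22,0,-0.235,-0.05,0.83,-0.19,0.85]

```text
time: 18.82
ee_pos: [0.532, -0.1225, 0.1843]
tcp_rot: [0.1, 0.923, -0.043, 0.368]
wrist_force: [0.5, -0.3, -0.3]
opening: 0.0723
grip_force: 0.0
```

move_arm:
  series: [-0.22,0,-0.235,-0.05,0.83,-0.19,0.85,-0.22,0,-0.235,-0.05,0.83,-0.19,0.85,-0.22,0,-0.235,-0.05,0.83,-0.19,0.85,-0.22,0,-0.235,-0.05,0.83,-0.19,0.85,0,0,0,0.13,0.04,0.78,0.85,0,0,0,0.13,0.04,0.78,0.85,0,0,0,0.13,0.04,0.78,0.85,0,0,0,0.13,0.04,0.78,0.85,0,0,0,0,0,0,0.85]

```text
time: 19.57
ee_pos: [0.5811, -0.0392, 0.1327]
tcp_rot: [0.029, 0.929, -0.015, 0.369]
wrist_force: [-1.4, -0.3, 0.7]
opening: 0.0727
grip_force: 0.0
```

Run:
```python
from h import *
rep(grot(-.06,.75),[.6085,-.0394,.098],back=.04)
im=arm.get_image("wrist");cv2.imwrite("pics/w6.png",im);print(blobs(im,"red"),[d["rect"] for d in arm.masks_of("wrist","reject_a")])
```

```text
t 19.5667 ee [ 0.5811 -0.0392  0.1327] q [-0.16  0.48  2.48  3.04  0.57  1.59] turn [-0.07  0.05  0.  ] shift(G) [0.15 0.06 1.04] shift(cur) [0.15 0.07 1.04] tgt [ 0.5963 -0.0387  0.1112] F [-1.4 -0.3  0.7] open 0.0727 grip 0.0
[([321.4, 232.9], 485, [299, 226, 46, 13])] [[542.8, 29.8, 116.0, 55.0], [321.6, 174.3, 63.5, 140.6], [376.4, 237.6, 39.5, 93.6]]
```

move_arm:
  series: [0,0,0,0.1,0.05,0.7,0.85,0,0,0,0.05,0,0.7,0.85,0,0,0,0,0,0.7,0.85,0,0,0,0,0,0.5,0.85,0,0,0,0,0,0,0.85,0,0,0,0,0,0,0,0,0,0,0,0,0,0,0,0,0,0,0,0,0,0,0,0,0,0,0,0]

```text
time: 20.42
ee_pos: [0.6216, -0.0412, 0.0873]
tcp_rot: [0.029, 0.928, -0.015, 0.371]
wrist_force: [-2.2, 1.4, 8.3]
opening: 0.0408
grip_force: 49.9
```

Run:
```python
from h import *
rep(grot(-.06,.75),[.6085,-.0394,.098])
z=lambda G:G.as_matrix()[:,2]
G0=R.from_quat(arm.get_state()["tcp_rot"])
s=arm.get_state();p0=np.array(s["ee_pos"])
p,G,q=seg(p0+[0,0,.065],G0,5)
p,G,q=seg(p+[-.075,0,.0],G0,4,p,G,q)
p,G,q=seg(p+[-.025,-.015,.05],G0,3,p,G,q)
G1=grot(-.46,.75)
seg(np.array([.523,-.257,.195])+p0*0+.022*z(G1),G1,11,p,G,q)
```

```text
t 20.4167 ee [ 0.6216 -0.0412  0.0873] q [-0.14  0.62  2.41  3.06  0.65  1.57] turn [-0.07  0.08  0.  ] shift(G) [0.09 0.04 0.21] shift(cur) [0.1  0.04 0.21] tgt [ 0.6235 -0.0403  0.0819] F [-2.2  1.4  8.3] open 0.0408 grip 49.919384121894836
  p [ 0.622 -0.041  0.139] q [-0.14  0.48  2.39  3.04  0.49  1.6 ] 6e-23
  p [ 0.622 -0.041  0.152] q [-0.14  0.45  2.38  3.03  0.45  1.61] 4e-23
row turn [0. 0. 0.] shift [-0.358 -0.004 -0.377] n 5 speedfrac 0.22
  p [ 0.547 -0.041  0.152] q [-0.18  0.41  2.54  3.    0.57  1.6 ] 8e-19
row turn [0. 0. 0.] shift [ 0.543 -0.049 -0.515] n 4 speedfrac 0.2
  p [ 0.522 -0.056  0.202] q [-0.25  0.23  2.54  2.82  0.4   1.73] 6e-25
row turn [0. 0. 0.] shift [-0.227 -0.226 -0.702] n 3 speedfrac 0.38
  p [ 0.536 -0.131  0.194] q [-0.36  0.28  2.49  2.87  0.4   1.71] 2e-30
  p [ 0.541 -0.207  0.185] q [-0.47  0.33  2.44  2.93  0.38  1.68] 5e-30
  p [ 0.536 -0.264  0.179] q [-0.54  0.36  2.41  2.99  0.38  1.65] 2e-30
row turn [0.201 0.008 0.221] shift [-0.112 -0.723  0.226] n 11 speedfrac 0.18
```

Run:
```python
from h import *
w=arm.get_image("wrist");sc=arm.get_image("side");s=arm.get_state();print(s["wrist_force"],s["ee_pos"],blobs(w,"red"))
o=np.zeros((400,800,3),np.uint8);o[:,:480]=cv2.resize(w[60:400,116:524],(480,400));o[:,480:]=cv2.resize(sc[120:280,290:418],(320,400));cv2.imwrite("pics/w7.png",o)
```

```text
[-3.72730733  0.11337195  8.6502992 ] [ 0.62174848 -0.04114731  0.08730332] [([321.2, 289.5], 485, [289, 285, 65, 9])]
```

View pics/w7.png

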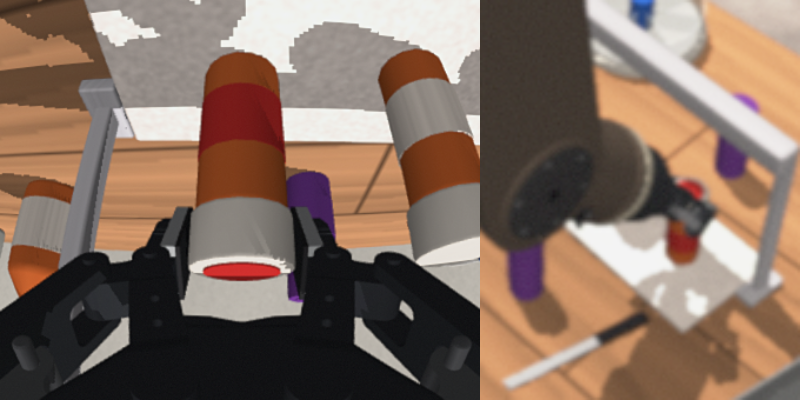

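The grip on the cap looks sound. The force probably comes from the pads swinging forward as they closed. I'll lift slightly and check.

move_arm:
  series: [0,0,0,-0.18,0,-0.19,0,0,0,0,-0.25,0,-0.27,0,0,0,0,0,0,0,0]

```text
time: 20.77
ee_pos: [0.6217, -0.041, 0.1036]
tcp_rot: [0.029, 0.928, -0.015, 0.37]
wrist_force: [0.1, 0.3, 0.0]
opening: 0.0406
grip_force: 50.6
```

Run:
```python
from h import *
w=arm.get_image("wrist");s=arm.get_state();print(s["wrist_force"],s["ee_pos"],s["opening"],blobs(w,"red"),blobs(arm.get_image("scene"),"red"),blobs(arm.get_image("scene"),"purple"))
```

```text
[-0.53672074 -0.39670998 -0.98312913] [ 0.62176317 -0.04103441  0.10313034] 0.04101717832114967 [([321.1, 289.4], 506, [289, 285, 65, 9])] [([200.9, 124.2], 33, [197, 122, 9, 5]), ([272.9, 177.1], 36, [268, 175, 10, 6])] [([330.4, 168.0], 281, [322, 156, 15, 29]), ([262.3, 237.7], 436, [252, 222, 19, 35])]
```

move_arm:
  series: [0,0,0,-0.33,0,-0.355,0,0,0,0,-0.33,0,-0.355,0,0,0,0,-0.33,0,-0.355,0,0,0,0,-0.33,0,-0.355,0,0,0,0,0.54,-0.05,-0.515,0,0,0,0,0.54,-0.05,-0.515,0,0,0,0,0.54,-0.05,-0.515,0,0,0,0,0.54,-0.05,-0.515,0,0,0,0,-0.23,-0.23,-0.7,0,0,0,0,-0.23,-0.23,-0.7,0]

```text
time: 21.75
ee_pos: [0.5279, -0.0506, 0.1823]
tcp_rot: [0.029, 0.929, -0.015, 0.368]
wrist_force: [0.7, 0.8, -1.2]
opening: 0.0404
grip_force: 50.6
```

move_arm:
  series: [0,0,0,-0.23,-0.23,-0.7,0,0.2,0,0.22,-0.11,-0.72,0.23,0,0.2,0,0.22,-0.11,-0.72,0.23,0,0.2,0,0.22,-0.11,-0.72,0.23,0,0.2,0,0.22,-0.11,-0.72,0.23,0,0.2,0,0.22,-0.11,-0.72,0.23,0,0.2,0,0.22,-0.11,-0.72,0.23,0,0.2,0,0.22,-0.11,-0.72,0.23,0,0.2,0,0.22,-0.11,-0.72,0.23,0,0.2,0,0.22,-0.11,-0.72,0.23,0]

```text
time: 22.58
ee_pos: [0.5403, -0.2258, 0.1801]
tcp_rot: [0.179, 0.911, -0.071, 0.363]
wrist_force: [0.4, 0.3, -0.7]
opening: 0.0404
grip_force: 50.6
```

move_arm:
  series: [0.2,0,0.22,-0.11,-0.72,0.23,0,0.2,0,0.22,-0.11,-0.72,0.23,0,0,0,0,0,0,0,0]

```text
time: 22.83
ee_pos: [0.5373, -0.2651, 0.1756]
tcp_rot: [0.213, 0.904, -0.084, 0.361]
wrist_force: [0.0, 0.3, 0.0]
opening: 0.0407
grip_force: 50.7
```

Run:
```python
from h import *
rep(grot(-.46,.75),[.523,-.257,.1013])
```

```text
t 22.8333 ee [ 0.5373 -0.2651  0.1756] q [-0.55  0.37  2.41  2.99  0.41  1.65] turn [-0.    0.08 -0.02] shift(G) [2.51 0.04 2.61] shift(cur) [2.53 0.03 2.58] tgt [ 0.5364 -0.2637  0.0852] F [0.  0.3 0. ] open 0.0407 grip 50.658618807792664
```

move_arm:
  series: [0,0,0,0.34,0,0.35,0,0,0,0,0.35,0,0.37,0,0,0,0,0.35,0,0.37,0,0,0,0,0.35,0,0.37,0,0,0,0,0.35,0,0.37,0,0,0,0,0.33,0,0.34,0,0,0,0,0.24,0,0.25,0,0,0,0,0.15,0,0.15,0,0,0,0,0,0,0,0]

```text
time: 23.58
ee_pos: [0.5365, -0.2621, 0.0858]
tcp_rot: [0.211, 0.905, -0.083, 0.36]
wrist_force: [-0.1, -0.1, -1.3]
opening: 0.0404
grip_force: 50.7
```

move_arm:
  series: [0,0,0,0.04,0,0.04,0,0,0,0,0.03,0,0.03,0,0,0,0,0,0,0,0]

```text
time: 23.83
ee_pos: [0.5372, -0.2625, 0.0852]
tcp_rot: [0.211, 0.904, -0.084, 0.361]
wrist_force: [0.4, 0.8, -0.1]
opening: 0.0405
grip_force: 50.7
```

move_arm:
  series: [0,0,0,0.04,0,0.04,0,0,0,0,0.03,0,0.03,0,0,0,0,0,0,0,0]

```text
time: 24.08
ee_pos: [0.537, -0.2625, 0.0824]
tcp_rot: [0.211, 0.904, -0.083, 0.361]
wrist_force: [0.3, 0.4, -0.6]
opening: 0.0406
grip_force: 50.7
```

move_arm:
  series: [0,0,0,0.03,0,0.03,0,0,0,0,0,0,0,0]

```text
time: 24.25
ee_pos: [0.537, -0.2624, 0.0812]
tcp_rot: [0.211, 0.904, -0.083, 0.361]
wrist_force: [0.1, -0.0, -1.2]
opening: 0.0405
grip_force: 50.7
```

move_arm:
  series: [0,0,0,0.02,0,0.02,0,0,0,0,0,0,0,0]

```text
time: 24.42
ee_pos: [0.5374, -0.2627, 0.0812]
tcp_rot: [0.211, 0.904, -0.084, 0.362]
wrist_force: [-3.2, 1.4, 10.6]
opening: 0.0406
grip_force: 51.7
```

Contact at the expected height. I'll release and retreat.

move_arm:
  series: [0,0,0,0,0,0,0.6,0,0,0,0,0,0,0.7,0,0,0,0,0,0,0.75,0,0,0,0,0,0,0.75,0,0,0,0,0,-0.3,0.75,0,0,0,0,0,-0.7,0.75,0,0,0,0,0,-0.9,0.75,0,0,0,0,0,-0.9,0.75,0,0,0,0,0,-0.9,0.75,0,0,0,0,0,-0.6,0.75]

```text
time: 25.25
ee_pos: [0.4687, -0.2288, 0.1594]
tcp_rot: [0.211, 0.905, -0.083, 0.361]
wrist_force: [0.8, -0.2, -0.1]
opening: 0.0639
grip_force: 0.0
```

move_arm:
  series: [0,0,0,-0.4,0,-0.5,0.75,0,0,0,-0.4,0,-0.5,0.75,0,0,0,0,0,0,0.75]

```text
time: 25.5
ee_pos: [0.468, -0.2287, 0.1933]
tcp_rot: [0.211, 0.904, -0.084, 0.363]
wrist_force: [0.8, -0.1, 0.0]
opening: 0.064
grip_force: 0.0
```

Run:
```python
from h import *
w=arm.get_image("wrist");sc=arm.get_image("scene");s=arm.get_state();print(s["wrist_force"],s["ee_pos"],blobs(sc,"red"),blobs(sc,"purple"))
cs=arm.get_calibration("scene")
for b in blobs(sc,"red"):
    X=onz(cs,*b[0],.105);d=X[:2]-[.515,-.303];c,si=np.cos(-.19),np.sin(-.19);print("in bin",(c*d[0]+si*d[1]).round(3),(-si*d[0]+c*d[1]).round(3))
o=np.zeros((560,800,3),np.uint8);o[:,:440]=cv2.resize(w[0:400,100:540],(440,560))[:, :];o[:400,440:]=cv2.resize(sc[90:290,150:390],(360,400))
cv2.imwrite("pics/end.png",o)
```

```text
[0.41696413 0.57922215 0.11088551] [ 0.46809068 -0.22870922  0.19136494] [([200.9, 124.2], 33, [197, 122, 9, 5]), ([223.6, 138.4], 37, [220, 136, 8, 6])] [([330.4, 167.9], 277, [322, 156, 15, 29]), ([262.3, 237.6], 430, [252, 222, 19, 35])]
in bin 0.002 -0.048
in bin 0.004 0.049
```

View pics/end.png

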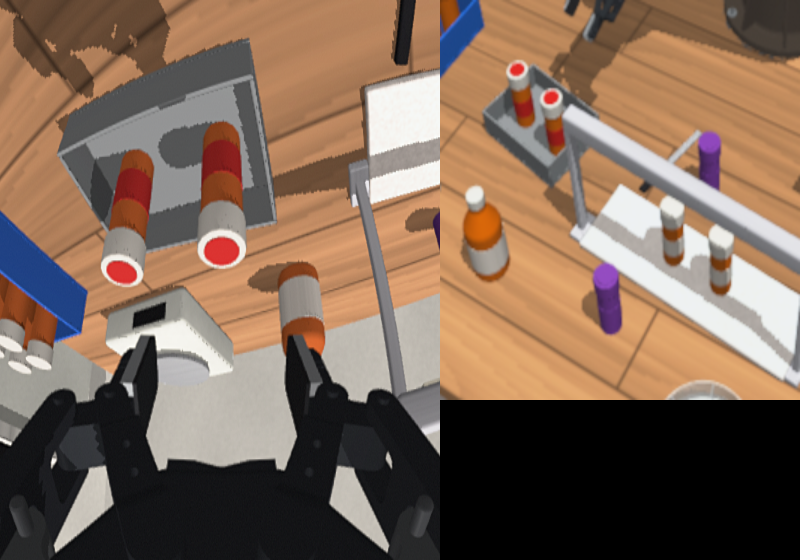

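Both rejects stand upright in the bin, at about ±49 mm along its long axis. The good vials and the big bottle stand undisturbed, and the robot is clear of everything.

```bash
python3 -c "from workcell import arm; print(arm.finish_job())"
```

```text
the job is handed in; nothing more can be done
None
```

Both red-marked vials stand upright on the floor of the reject bin, the good vials look undisturbed in the last pictures, and the job is handed in at about 26 s of the 69 s allowed; no verdict came back.

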